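Tool up the shaft of a card creaser

ROBOT

A 7-joint arm with a two-finger parallel gripper is mounted at the origin on the work surface. World frame = base frame: x ahead of the robot, y to its left, z up, the work surface at z = 0. Lengths are in m, angles in rad, forces in N, time in s.
With the tool pointing down it reaches from about 0.4 to 0.85 m from the base axis. Payload 4.4 kg.
Tool frame: the origin (TCP) lies at the very end of the fingers, on their centre line; the grasp point (between the pads) lies 19 mm behind it; y points along the fingers, x is the direction in which the jaws open and shut, and the axes are right-handed (so a half turn about y gives the same grasp; the last joint's range is limited). The gripper opens to 94 mm and grips with 3 to 60 N. Pads are 16 mm wide; open, the fingers measure 119 mm over their backs; the gripper's body (75 mm by 177 mm) begins 78 mm behind the grasp point.
Start: joints at [1.056, 0.628, 0.038, 1.517, -0.027, 0.996, -0.02], TCP at [0.282, -0.586, 0.205] pointing down, gripper open.
Joint ranges: [-3.06, 3.06], [-0.37, 2.12], [-1.25, 1.32], [0.18, 2.47], [-1.1, 4.24], [0.23, 1.98], [-2.94, 2.94]. Speed limits (rad/s): [2.57, 2.57, 3.14, 3.14, 3.14, 3.14, 3.14].

INTERFACE

Orientations are given as a unit quaternion [w, x, y, z].
In Python, from workcell import sensors, eyes, r gives the robot as it stands.
- The arm moves only by the tool move_arm, never from a script. Its argument "series" is a list of rows, each a list of 3 entries, a list of its own where there are three numbers: the turn, a rotation vector about the world's x, y, z in units of 2 rad (1.0 is 2 rad), then the shift along the world's x, y, z in units of 25 cm (1.0 is 25 cm), then the opening, from 0 (shut) to 1 (fully open). In form: [[[wx, wy, wz], [dx, dy, dz], jaw], ...]. A call has 1 to 12 rows; each row is the pose to reach, as a shift and turn from the pose commanded when the call began; what a row does not reach only later rows make up. A row lasts 1/10 s, in which the tool goes at most 50 mm and 8.59 degrees, less where a joint would pass 70% of its speed; a pose out of reach is approached as far as the arm can. A call with a number of a shift or a turn outside -1 to 1 is refused whole. A call with a gripper value outside its range is refused whole. The fingers move at their own pace and stop on an object; the grip force is fixed at half the most. Time passes only in rows, so rows that repeat a pose let the fingers close. It gives the time, the measured TCP pose, the force and the opening at its end, in the units of the state.
- sensors.sense(): the state, without advancing time (a new reading comes with each control period).
- eyes.get_image(name): name is "scene" or "top" or "wrist"; returns the picture (420x560x3 uint8, blue, green, red); there is no depth.
- eyes.camera_params(name): a dict with "intrinsics" (3x3 intrinsics, pixels), "dist_coeffs" ([k1, k2, p1, p2, k3] as OpenCV has them; the pictures are not rectified), "pose" (4x4, takes a point from camera to world coordinates); the wrist camera has in their place "T_tool_cam" (4x4, takes a point from camera to tool coordinates, whose origin is the TCP and whose axes are the tool frame's). Camera axes: x right, y down, z forward; pixel columns grow to the right and rows downward; lengths in m; the calibration is good to about 2 mm. A picture is of the moment at which its call begins: read the wrist's pose just before it. camera_params takes no time and is no camera call.
- r.finish_job(): hands the job in, once; it reports no verdict.
Trained networks look in the newest picture that a camera, given by its name, has taken for a name from the list of things; names that differ only in an ending like _2 or _b are one class to them, and where a whole thing is asked for, a point or a joint stands for the part that bears it (a point fixed in the world has none). Each returns a list of dicts, best first, with "p" (0 to 1); they miss things now and then, are a little off and sometimes report something else, mostly with a low value. They report only what shows in the picture. A call takes as long as a camera call. They do not tell look-alikes from the thing itself.
- eyes.look_for(label, camera): "location" ([column, row] as shares, 0 to 1, of the picture: columns of its width, rows of its height, amid what is visible of it).
The state is a dict: "time_s": time; "q": joint angles; "qd": joint speeds; "joint_torque": joint torques, N m; "tool_pos": TCP position; "ee_rot": TCP orientation; "force": force on the tool from outside, world axes, zero at the start; "torque": the same for the moment, N m; "gripper_width": finger opening in m.
Only numpy, scipy, OpenCV 4.12 (cv2) and the standard library are available. Lean on these libraries where they do the work, as an engineer would, in place of code of your own. Each camera call takes 0.05 s, during which the arm holds its last target.

TASK

Tool up the card creaser's shaft: take the spacer sleeve, the creasing wheel and the end cap from their sloping pegs and thread them on in that order, each pushed fully home against the one before. The cap goes home only when its inner slot drops over the flat tang at the shaft's end: feel for it by turning the cap, do not force it, then let go and leave the other things on the bench alone.

Things in the scene. Friction and masses are not known exactly. Their poses are not given: they have to be found in the camera images.
- creaser: Card creaser, fixed: grey gear housing on a blue bed plate 220 x 330 mm. Origin on the bench straight below shaft_root; z up; the shaft points along its -y. Housing: 150 mm wide in x, y from 50 to 190 mm, 233 mm tall. Below the shaft a fixed roller, top 75 mm above the bench, with an end bracket 83 mm tall at y = -122 mm.
- shaft_root (a point): Centre of the outer face of the fixed collar (58 mm across) at the root of the level steel shaft, 180 mm above the bench; axes of the creaser. The shaft runs from here along -y, free at its end: 24 mm thick and round for 124 mm (last 4 mm chamfered), then a flat tang 14 mm long. The stiff gearbox keeps the shaft from turning.
- shaft_tip (a point): End of the tang, 138 mm from shaft_root. The tang is 8 mm thick and 20 mm wide. Its width stands upright (along z) or leans up to 34 degrees either way about the shaft's axis, fixed during the job; the lean differs each time and is not in any reading (this point has the creaser's axes): feel or look for it.
- sleeve: Spacer sleeve: plain steel tube 60 mm long, 46 mm outside, bore 27 mm, 0.45 kg. Origin: centre of one end face, which goes against the collar; z along the bore to the other end. Starts on a stand's sloping peg: z up the peg, x level, y up and back, square to the peg. Home: origin at shaft_root, z along the shaft (creaser's -y).
- wheel: Creasing wheel: steel, 64 mm across, 26 mm wide, a shallow groove (58 mm across) round the rim's middle, bore 27 mm, 0.45 kg. Origin: centre of the face that goes against the sleeve; z along the bore to the other, like face. Starts on a sloping peg, axes as for the sleeve. Home: origin 60 mm out from shaft_root.
- cap: End cap: dark steel knob 68 mm long, 54 mm across, 0.35 kg. Origin: centre of its open end, which goes against the wheel; z to the closed end. Bore 26 mm, 40 mm deep; in its bottom a slot 16 mm deep, 12.5 mm wide in x, 26 mm long in y, fits the tang with 10 degrees of play; else it stops 12 mm short. Starts on a sloping peg, axes as for the sleeve. Home: origin 86 mm from shaft_root.
- stand_sleeve: Fixed stand with the sleeve on its peg. Origin on the bench, 85 mm below the peg's root; z up. The peg (23 mm thick, 38 mm long) rises 35 degrees above level towards -y from a back plate 40 mm wide, square to it, whose top is 22 mm above the peg's axis. The part hangs loose, its origin's face on the plate, and draws off along the peg. Foot 90 x 130 mm. Stands change places.
- stand_wheel: Fixed stand like stand_sleeve, with the creasing wheel on its peg.
- stand_cap: Fixed stand like stand_sleeve, with the end cap on its peg.
- oil_bottle: Bystander: white oil bottle standing on the bench, 56 mm across, 150 mm tall. Origin at the centre of its foot.
- spare_ring: Bystander, not to be fitted: spare steel ring lying flat on the bench, 72 mm across, 14 mm thick. Origin at the centre of its underside.
- wrench: Bystander: spanner 170 mm long lying flat on the bench, its length along its x.
Things that resemble listed ones, but are neither listed nor needed, are in the scene too. Leave any brown or pink look-alike of the sleeve alone. Leave any yellow look-alike of the wheel alone.

How it is judged:
By the outcome, as a careful person would: the job done as asked, in the order asked, and still so for the second after the job is handed in, with the robot touching nothing.
It also fails if it takes over 72 s, if anything falls off the work surface, if the arm or the gripper's body presses on something with over 40 N, if the wrist force passes 120 N, or if a joint passes its speed limit or range.

## Working session

There is one attempt and no reset: what is moved stays moved. The work goes in short steps, Python scripts to look and compute and a tool call to move; the robot and the scene stay as the last step left them, time stands still between calls to the robot, and variables do not carry over. Pictures are saved under pics/ and viewed, and the job is handed in when it is done.

Besides the shell and the picture viewer there is one more tool, called after "Request:" by a JSON object that holds its "fn" and its "kwargs", one argument or row to a line. move_arm: Moves the arm, as the interface text tells. Shifts and turns lie within -1 to 1; 1 stands for 25 cm of shift or 2 rad of turn. Its arguments: {"type":"object","properties":{"series":{"type":"array"}},"required":["series"]}

```bash
ls; mkdir -p pics; python3 - <<'E'
from workcell import sensors, eyes, r
import cv2, numpy as np
np.set_printoptions(precision=4,suppress=True)
print(sensors.sense())
for c in ['scene','top','wrist']:
    cv2.imwrite(f'pics/{c}0.png',eyes.get_image(c))
    print(c,eyes.camera_params(c))
print(sensors.sense()['time_s'])
E
```

```text
pics
{'time_s': 0.0, 'q': array([ 1.0562,  0.6293,  0.0384,  1.5183, -0.027 ,  0.9963, -0.02  ]), 'qd': array([-0.001 , -0.0019,  0.0001,  0.0008,  0.001 ,  0.0015,  0.0015]), 'joint_torque': array([ -0.001 , -54.9745,   1.1436, -18.6639,  -0.0522,   0.0236,
         0.0002]), 'tool_pos': array([ 0.2818, -0.585 ,  0.2046]), 'ee_rot': array([ 0.5991, -0.5984,  0.3768, -0.3757]), 'force': array([-0.367 ,  0.7018,  0.7635]), 'torque': array([ 0.0378,  0.0821, -0.0213]), 'gripper_width': 0.0937379908076283}
scene {'intrinsics': array([[545.3975,   0.    , 279.4512],
       [  0.    , 545.3975, 204.6775],
       [  0.    ,   0.    ,   1.    ]]), 'dist_coeffs': array([-0.1791,  0.    ,  0.    ,  0.    ,  0.    ]), 'pose': array([[-0.0754,  0.8238, -0.5619,  1.2277],
       [ 0.997 ,  0.0535, -0.0553,  0.0153],
       [-0.0155, -0.5644, -0.8254,  1.1535],
       [ 0.    ,  0.    ,  0.    ,  1.    ]])}
top {'intrinsics': array([[403.752 ,   0.    , 283.4287],
       [  0.    , 403.752 , 208.5094],
       [  0.    ,   0.    ,   1.    ]]), 'dist_coeffs': array([-0.049,  0.   ,  0.   ,  0.   ,  0.   ]), 'pose': array([[-0.0287, -0.9856,  0.1669,  0.4009],
       [-0.999 ,  0.0227, -0.0378, -0.0346],
       [ 0.0335, -0.1678, -0.9852,  1.021 ],
       [ 0.    ,  0.    ,  0.    ,  1.    ]])}
wrist {'intrinsics': array([[295.5435,   0.    , 278.5619],
       [  0.    , 295.5435, 207.4089],
       [  0.    ,   0.    ,   1.    ]]), 'dist_coeffs': array([-0.0003,  0.    ,  0.    ,  0.    ,  0.    ]), 'T_tool_cam': array([[ 1.    , -0.0009,  0.0002, -0.0005],
       [-0.0004, -0.2303,  0.9731, -0.1792],
       [-0.0009, -0.9731, -0.2303,  0.0675],
       [ 0.    ,  0.    ,  0.    ,  1.    ]])}
0.15
```

View pics/scene0.png

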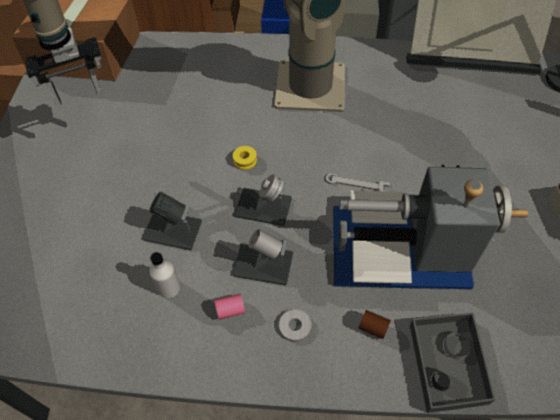

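View pics/top0.png

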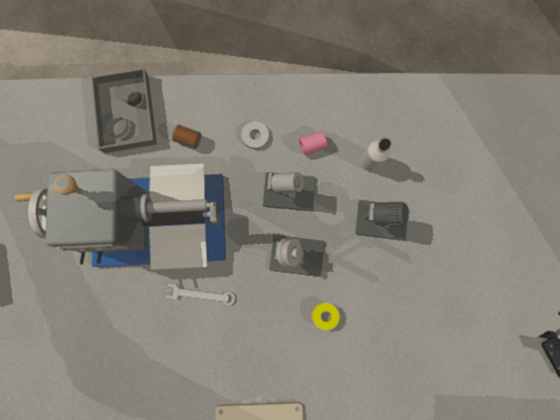

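View pics/wrist0.png

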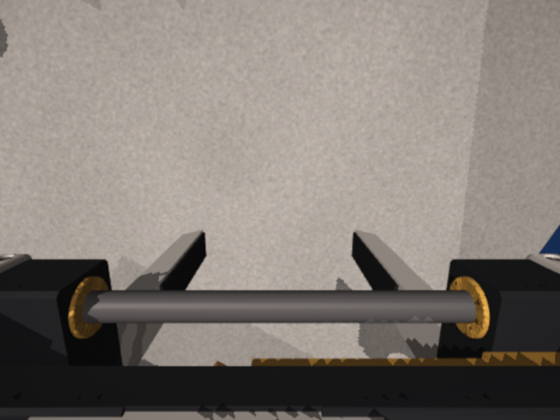

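```bash
python3 - <<'E'
from workcell import eyes
import cv2
s=cv2.imread('pics/scene0.png');t=cv2.imread('pics/top0.png')
def crop(im,x0,y0,w,h,k,n): cv2.imwrite(n,cv2.resize(im[y0:y0+h,x0:x0+w],None,fx=k,fy=k,interpolation=cv2.INTER_CUBIC))
crop(s,130,130,180,160,4.4,'pics/s_st.png')
crop(s,320,150,180,145,4.4,'pics/s_cr.png')
crop(t,230,120,190,160,4.2,'pics/t_st.png')
crop(t,35,155,200,120,4,'pics/t_cr.png')
for l in ['sleeve','wheel','cap','shaft_tip','shaft_root','oil_bottle','spare_ring','wrench','stand_sleeve','stand_wheel','stand_cap','creaser']:
    for c in ['scene','top']:
        print(l,c,[(round(d['location'][0]*560),round(d['location'][1]*420),round(d['p'],2)) for d in eyes.look_for(l,c)][:4])
E
```

```text
sleeve scene [(227, 307, 0.84), (376, 325, 0.56), (262, 247, 0.55)]
sleeve top [(286, 181, 0.79), (317, 143, 0.72), (184, 134, 0.57)]
wheel scene [(275, 189, 0.74), (260, 266, 0.71), (244, 159, 0.68)]
wheel top [(289, 252, 0.86), (328, 315, 0.79)]
cap scene [(167, 207, 0.58)]
cap top [(391, 211, 0.64)]
shaft_tip scene [(425, 228, 0.84)]
shaft_tip top []
shaft_root scene [(422, 230, 0.85)]
shaft_root top [(136, 216, 0.19)]
oil_bottle scene [(166, 275, 0.95)]
oil_bottle top [(375, 152, 0.8)]
spare_ring scene [(297, 319, 0.69)]
spare_ring top [(256, 133, 0.8)]
wrench scene [(358, 184, 0.75), (422, 227, 0.46)]
wrench top [(198, 297, 0.91)]
stand_sleeve scene [(264, 264, 0.84)]
stand_sleeve top [(292, 196, 0.92), (390, 217, 0.62)]
stand_wheel scene [(261, 207, 0.83), (359, 183, 0.38)]
stand_wheel top [(136, 214, 0.29)]
stand_cap scene [(177, 233, 0.55)]
stand_cap top [(370, 231, 0.79)]
creaser scene [(424, 228, 0.72), (162, 276, 0.34)]
creaser top [(133, 217, 0.6)]
```

View pics/s_st.png

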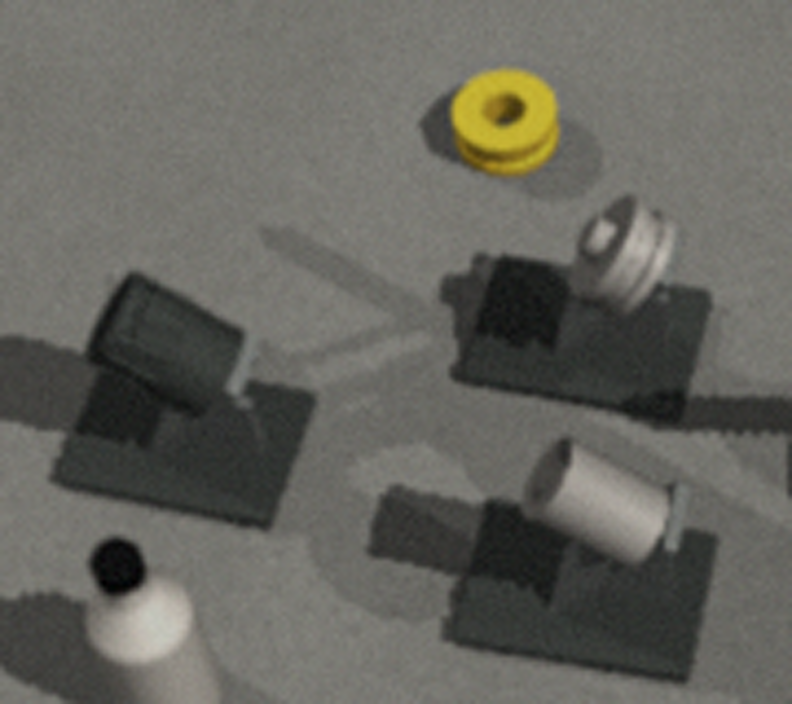

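View pics/s_cr.png

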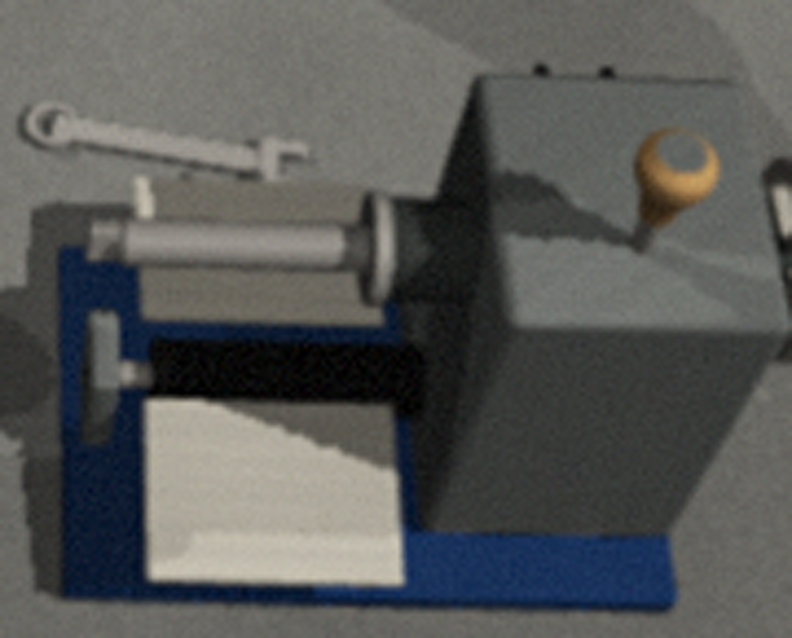

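View pics/t_st.png

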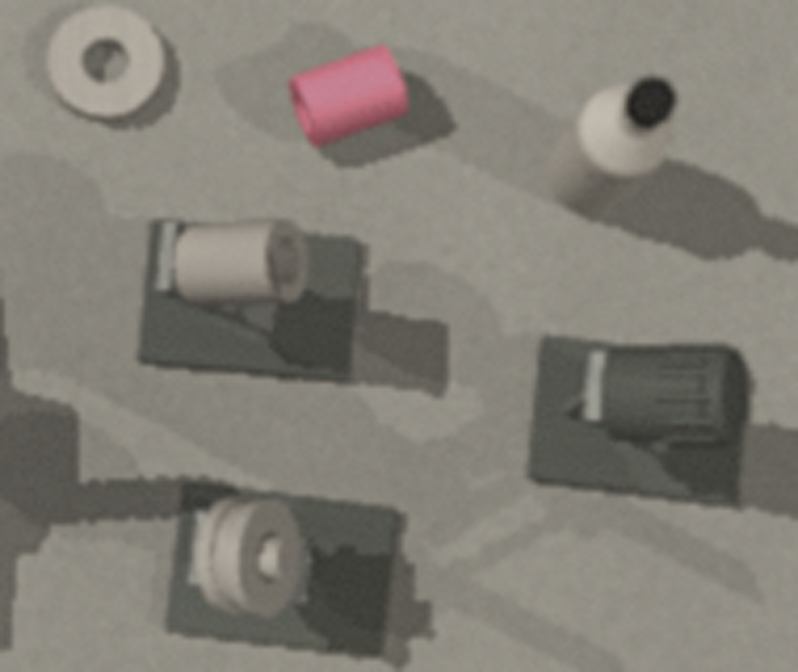

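View pics/t_cr.png

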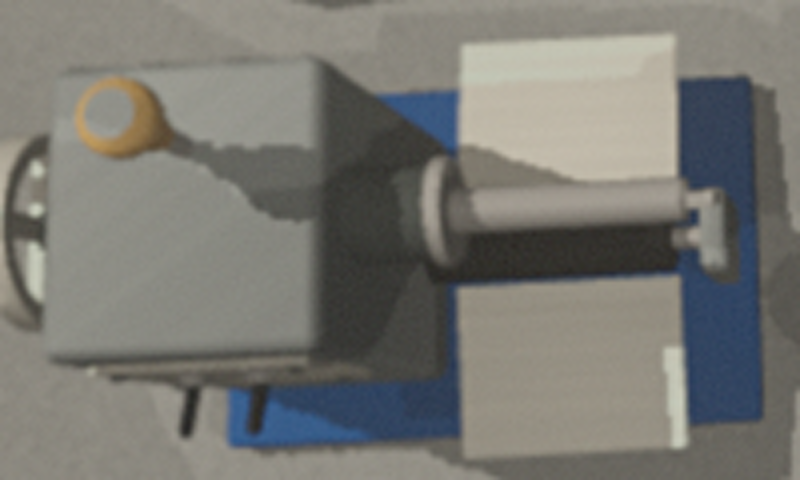

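```bash
cat > h.py <<'E'
import numpy as np, cv2
from workcell import eyes, sensors
from scipy.optimize import least_squares
from scipy.spatial.transform import Rotation as R
np.set_printoptions(precision=4,suppress=True)
def cam(n):
    p=eyes.camera_params(n); return p['intrinsics'],p['dist_coeffs'],p['pose'] 
C={n:cam(n) for n in ['scene','top']}
def proj(P,c):
    K,D,T=c if not isinstance(c,str) else C[c]
    Ti=np.linalg.inv(T); rv=cv2.Rodrigues(Ti[:3,:3])[0]
    return cv2.projectPoints(np.asarray(P,float).reshape(-1,1,3),rv,Ti[:3,3],K,D)[0].reshape(-1,2)
def ray(uv,c):
    K,D,T=c if not isinstance(c,str) else C[c]
    n=cv2.undistortPoints(np.array(uv,float).reshape(-1,1,2),K,D).reshape(-1,2)
    d=np.c_[n,np.ones(len(n))]@T[:3,:3].T
    return T[:3,3],d
def onz(uv,c,z):
    o,d=ray(uv,c); return o+d*((z-o[2])/d[:,2])[:,None]
def wristcam(s):
    p=eyes.camera_params('wrist'); T=np.eye(4); q=s['ee_rot']
    T[:3,:3]=R.from_quat([q[1],q[2],q[3],q[0]]).as_matrix(); T[:3,3]=s['tool_pos']
    return p['intrinsics'],p['dist_coeffs'],T@p['T_tool_cam']
def un(pts,x0,y0,k): return (np.array(pts,float)+.5)/k-.5+[x0,y0]
def tri(uv1,c1,uv2,c2):
    o1,d1=ray([uv1],c1);o2,d2=ray([uv2],c2);d1=d1[0]/np.linalg.norm(d1[0]);d2=d2[0]/np.linalg.norm(d2[0])
    A=np.stack([d1,-d2],1);x=np.linalg.lstsq(A,o2-o1,rcond=None)[0]
    a,b=o1+d1*x[0],o2+d2*x[1]; return (a+b)/2,np.linalg.norm(a-b)*1e3
s35,c35=np.sin(np.radians(35)),np.cos(np.radians(35))
def standframe(p):
    X,Y,yaw=p; Rz=R.from_euler('z',yaw).as_matrix()
    root=np.array([X,Y,.085]); d=Rz@[0,-c35,s35]; n=Rz@[0,s35,c35]; x=Rz@[1,0,0]
    return root,d,n,x
E
python3 - <<'E'
from h import *
S=lambda p:un(p,130,130,4.4)
T=lambda p:un(p,230,120,4.2)
# end face centres: sleeve, wheel, cap
for n,a,b,z in [('sleeve far end',(550,480),(290,259),.1178),('wheel far',(604,236),(268,560),.085+.026*s35-.0016),]:
    P,e=tri(S([a])[0],'scene',T([b])[0],'top'); print(n,P,e,'z expect',z)
for n,a,b,z in [('sl plate top L',(672,550),(162,290),.085+.022*c35),('sl plate top far',(682,487),(170,223),.103),
   ('cap plate a',(236,395),(592,418),.103),('cap plate b',(248,335),(598,352),.103)]:
    P,e=tri(S([a])[0],'scene',T([b])[0],'top'); print(n,P,e,'z expect',z)
# foot edges, yaw
for n,a,b in [('sl',(138,362),(352,382)),('wh',(167,630),(386,656)),('cap',(530,480),(738,503))]:
    q=onz(T([a,b]),'top',0.0); v=q[1]-q[0]; print(n,q,np.linalg.norm(v),np.degrees(np.arctan2(v[0],-v[1])))
for n,a,b in [('sl',(445,640),(690,680)),('wh',(452,378),(684,418)),('cap',(52,480),(270,525))]:
    q=onz(S([a,b]),'scene',0.0); v=q[1]-q[0]; print(n,q,np.linalg.norm(v),np.degrees(np.arctan2(-v[0],v[1])))
# creaser bed corners
U=lambda p:un(p,320,150,4.4); V=lambda p:un(p,35,155,4)
print('bed scene',onz(U([(62,600),(670,605),(60,245)]),'scene',0.0))
print('bed top',onz(V([(748,77),(762,420),(230,447)]),'top',0.0))
for n,a,b in [('shaft end top edge',(125,242),(690,198)),('tang tip',(90,240),(722,197)),('collar front',(374,248),(432,213))]:
    P,e=tri(U([a])[0],'scene',V([b])[0],'top'); print(n,P,e)
E
```

```text
sleeve far end [ 0.6166 -0.1041  0.1171] 4.0929997097951185 z expect 0.1178
wheel far [ 0.4536 -0.0896  0.1046] 0.22368468150720144 z expect 0.0983129873451272
sl plate top L [ 0.6157 -0.0386  0.0508] 5.5930056548127896 z expect 0.10302134497435783
sl plate top far [ 0.6315 -0.0375  0.1426] 6.423851452085491 z expect 0.103
cap plate a [ 0.5343 -0.2871  0.0488] 3.4647289014156746 z expect 0.103
cap plate b [ 0.5564 -0.2647  0.1433] 3.315306249268648 z expect 0.103
sl [[ 0.5821 -0.0202  0.    ]
 [ 0.5667 -0.1508  0.    ]] 0.13148474555641115 -6.732155894308942
wh [[ 0.4196 -0.0341  0.    ]
 [ 0.4005 -0.1644  0.    ]] 0.13165926376937562 -8.347810753428222
cap [[ 0.5037 -0.2572  0.    ]
 [ 0.4861 -0.3851  0.    ]] 0.12908900276719143 -7.8166070824609495
sl [[ 0.6513 -0.1618  0.    ]
 [ 0.6659 -0.0287  0.    ]] 0.1339290204430707 -6.25151372989444
wh [[ 0.4834 -0.1787  0.    ]
 [ 0.5018 -0.0434  0.    ]] 0.1365132328562898 -7.717493822581078
cap [[ 0.5675 -0.3984  0.    ]
 [ 0.5874 -0.2683  0.    ]] 0.13163802531858293 -8.681206164222905
bed scene [[0.6634 0.0817 0.    ]
 [0.6487 0.4107 0.    ]
 [0.4354 0.0757 0.    ]]
bed top [[0.6687 0.084  0.    ]
 [0.4474 0.0761 0.    ]
 [0.4384 0.4081 0.    ]]
shaft end top edge [0.5562 0.0959 0.1808] 4.425526481397008
tang tip [0.5563 0.0788 0.1812] 4.039079958353096
collar front [0.5513 0.2247 0.1824] 7.283762302705938
```

```bash
python3 - <<'E'
from h import *
s=sensors.sense();q=s['ee_rot'];M=R.from_quat([q[1],q[2],q[3],q[0]]).as_matrix();print(M, s['time_s'])
E
```

```text
[[ 0.4339 -0.      0.901 ]
 [-0.901   0.      0.4339]
 [-0.     -1.     -0.    ]] 1.35
```

Request:
{"fn": "move_arm", "kwargs": {
  "series": [
    [[0, 0, 0.06], [0.1, 0.15, 0.2], 1],
    [[0, 0, 0.13], [0.25, 0.3, 0.4], 1],
    [[0, 0, 0.2], [0.4, 0.45, 0.4], 1],
    [[0, 0, 0.27], [0.55, 0.6, 0.4], 1],
    [[0, 0, 0.34], [0.7, 0.75, 0.4], 1],
    [[0, 0, 0.41], [0.85, 0.9, 0.4], 1],
    [[0, 0, 0.48], [1, 1, 0.4], 1],
    [[0, 0, 0.561], [1, 1, 0.4], 1],
    [[0, 0, 0.561], [1, 1, 0.4], 1]
  ]
}}

```text
time_s: 2.25
tool_pos: [0.5373, -0.3289, 0.3055]
ee_rot: [0.709, -0.706, -0.006, 0.003]
force: [-0.1, -0.2, 0.1]
gripper_width: 0.0938
```

Request:
{"fn": "move_arm", "kwargs": {
  "series": [
    [[0, 0, 0], [0, 0.2, 0], 1],
    [[0, 0, 0], [0, 0.4, 0], 1],
    [[0, 0, 0], [0, 0.6, 0], 1],
    [[0, 0, 0], [0, 0.6, 0], 1],
    [[0, 0, 0], [0, 0.6, 0], 1]
  ]
}}

```text
time_s: 2.75
tool_pos: [0.5319, -0.1853, 0.3059]
ee_rot: [-0.707, 0.707, 0.001, -0.0]
force: [-0.0, -0.8, -0.5]
gripper_width: 0.0937
```

```bash
python3 - <<'E'
from h import *
import pickle
s=sensors.sense(); im=eyes.get_image('wrist'); cv2.imwrite('pics/w1.png',im); pickle.dump(s,open('w1.pkl','wb')); print(s['tool_pos'],s['ee_rot'],s['q'])
E
```

```text
[ 0.5319 -0.1853  0.3059] [-0.7068  0.7075  0.0006 -0.0004] [ 0.4964  0.417  -0.314   1.6185  0.1399  1.1276  0.1489]
```

View pics/w1.png

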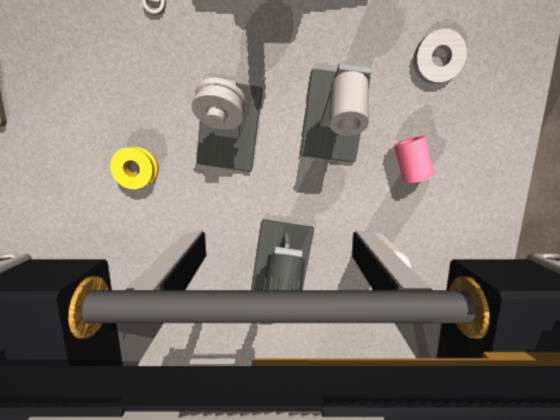

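```bash
python3 - <<'E'
import cv2
w=cv2.imread('pics/w1.png')
cv2.imwrite('pics/w1a.png',cv2.resize(w[55:175,190:390],None,fx=4,fy=4,interpolation=cv2.INTER_CUBIC))
E
```

```text
(no output)
```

View pics/w1a.png

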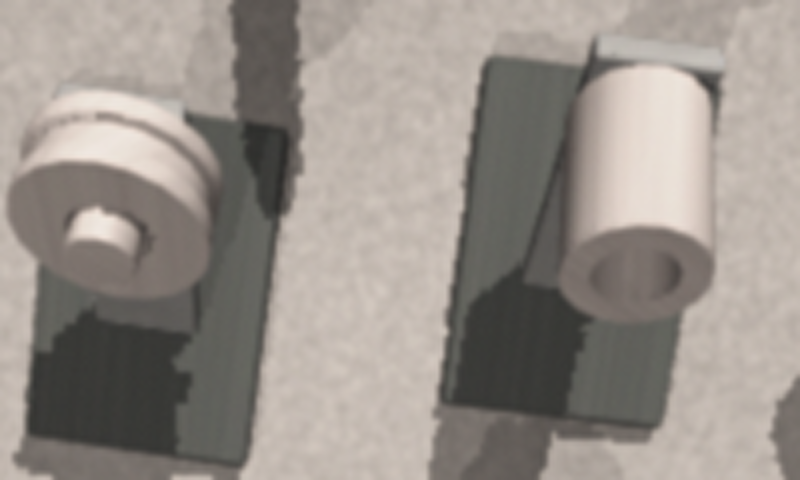

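```bash
python3 - <<'E'
from h import *
import pickle
s=pickle.load(open('w1.pkl','rb')); W=wristcam(s)
w=lambda p:un(p,190,55,4)
S=lambda p:un(p,130,130,4.4); T=lambda p:un(p,230,120,4.2)
print('sleeve end', onz(w([(636,274)]),W,.1178))
print('wheel end', onz(w([(110,229)]),W,.0983),'peg end',onz(w([(103,241)]),W,.085+.038*s35))
print('sl plate top edge', onz(w([(597,38),(723,50)]),W,.105),)
print('sl foot left edge',(q:=onz(w([(488,58),(443,402)]),W,.010)),np.degrees(np.arctan2(*(q[1]-q[0])[:2]*[1,-1])))
print('sl foot right',(q:=onz(w([(660,425),(680,312)]),W,.010)),np.degrees(np.arctan2(*(q[0]-q[1])[:2]*[1,-1])))
print('wh foot right edge',(q:=onz(w([(288,130),(245,465)]),W,.010)),np.degrees(np.arctan2(*(q[1]-q[0])[:2]*[1,-1])))
print('sl foot bottom',(q:=onz(w([(443,402),(660,427)]),W,.010)),np.degrees(np.arctan2(*(q[1]-q[0])[1::-1])))
print('wh foot bottom',(q:=onz(w([(28,432),(242,467)]),W,.010)),np.degrees(np.arctan2(*(q[1]-q[0])[1::-1])))
wr=cv2.imread('pics/w1.png')
# cap: full-img picks
print('cap foot top',(q:=onz([(262,220),(313,227)],W,.010)),np.degrees(np.arctan2(*(q[1]-q[0])[1::-1])))
print('scene/top sleeve end',onz(S([(550,480)]),'scene',.1178),onz(T([(290,259)]),'top',.1178))
print('scene/top peg end wheel',onz(S([(602,234)]),'scene',.1068),onz(T([(270,560)]),'top',.1068))
E
```

```text
sleeve end [[ 0.6166 -0.1016  0.1178]]
wheel end [[ 0.456  -0.0873  0.0983]] peg end [[ 0.4554 -0.0915  0.1068]]
sl plate top edge [[ 0.6042 -0.0337  0.105 ]
 [ 0.6418 -0.037   0.105 ]]
sl foot left edge [[ 0.5819 -0.0195  0.01  ]
 [ 0.5674 -0.1457  0.01  ]] -6.557792633134349
sl foot right [[ 0.654  -0.1547  0.01  ]
 [ 0.6591 -0.111   0.01  ]] -6.758458238324626
wh foot right edge [[ 0.5072 -0.0447  0.01  ]
 [ 0.4884 -0.1707  0.01  ]] -8.509499980530437
sl foot bottom [[ 0.5674 -0.1457  0.01  ]
 [ 0.654  -0.1555  0.01  ]] -6.43756393787887
wh foot bottom [[ 0.4021 -0.1576  0.01  ]
 [ 0.4872 -0.1715  0.01  ]] -9.282100775938352
cap foot top [[ 0.5052 -0.2526  0.01  ]
 [ 0.5907 -0.2647  0.01  ]] -8.098667730744008
scene/top sleeve end [[ 0.6171 -0.102   0.1178]] [[ 0.6166 -0.1061  0.1178]]
scene/top peg end wheel [[ 0.4539 -0.0907  0.1068]] [[ 0.4534 -0.0904  0.1068]]
```

Request:
{"fn": "move_arm", "kwargs": {
  "series": [
    [[0.07, 0, 0], [0.02, 0.12, 0], 1],
    [[0.14, 0, 0], [0.04, 0.25, 0], 1],
    [[0.21, 0, 0], [0.06, 0.38, -0.08], 1],
    [[0.28, 0, 0], [0.09, 0.5, -0.16], 1],
    [[0.35, 0, 0], [0.09, 0.6, -0.24], 1],
    [[0.436, 0, 0], [0.09, 0.66, -0.32], 1],
    [[0.436, 0, 0], [0.09, 0.66, -0.32], 1],
    [[0.436, 0, 0], [0.09, 0.66, -0.32], 1]
  ]
}}

```text
time_s: 3.6
tool_pos: [0.5545, -0.0237, 0.2238]
ee_rot: [0.94, -0.342, 0.002, -0.002]
force: [-0.0, 0.5, 0.8]
gripper_width: 0.0939
```

```bash
python3 - <<'E'
from h import *
import pickle
s=sensors.sense(); im=eyes.get_image('wrist'); cv2.imwrite('pics/w2.png',im); pickle.dump(s,open('w2.pkl','wb')); print(s['tool_pos'],s['ee_rot'],s['q'])
E
```

```text
[ 0.5545 -0.0237  0.2238] [ 0.9395 -0.3424  0.0024 -0.0018] [ 0.8091  0.8081 -0.5877  1.6503 -0.4518  1.1277  0.5752]
```

View pics/w2.png

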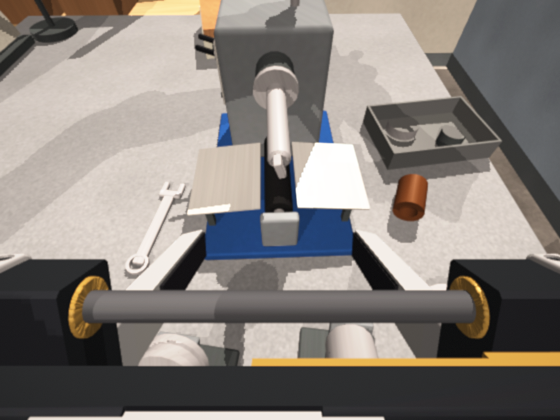

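```bash
python3 - <<'E'
import cv2
w=cv2.imread('pics/w2.png')
cv2.imwrite('pics/w2a.png',cv2.resize(w[60:185,245:325],None,fx=4.8,fy=4.8,interpolation=cv2.INTER_CUBIC))
cv2.imwrite('pics/w2b.png',cv2.resize(w[140:190,255:305],None,fx=12,fy=12,interpolation=cv2.INTER_CUBIC))
E
```

```text
(no output)
```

View pics/w2a.png

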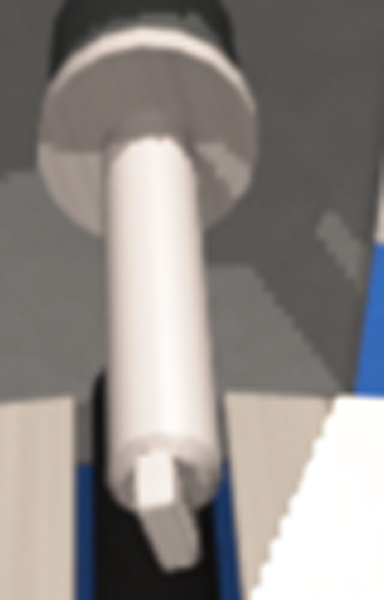

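View pics/w2b.png

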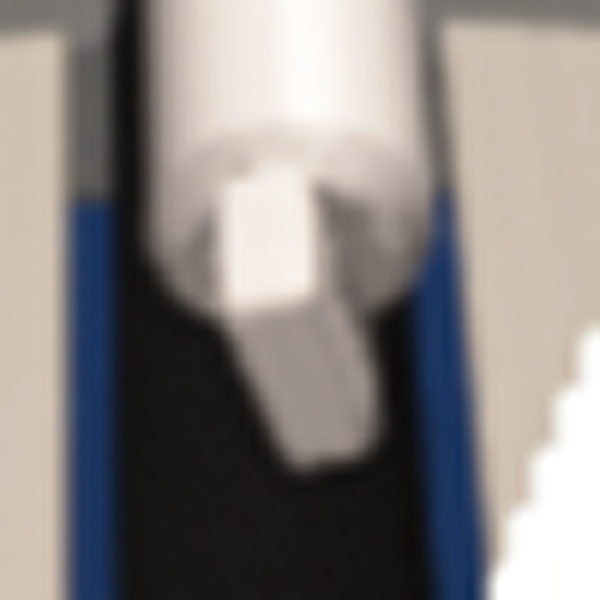

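```bash
cat > cr.py <<'E'
from h import *
import pickle
s=pickle.load(open('w2.pkl','rb')); W=wristcam(s)
A=lambda p:un(p,245,60,4.8); B=lambda p:un(p,255,140,12)
Wt=B([(225,308),(318,300),(380,460),(295,472)])  # TL TR BR BL
U=lambda p:un(p,320,150,4.4); V=lambda p:un(p,35,155,4)
def pts(p):
    X,Y,Z,yaw,lean=p; Rz=R.from_euler('z',yaw).as_matrix()
    f=lambda a:np.array([X,Y,Z])+np.asarray(a)@Rz.T
    c,sn=np.cos(lean),np.sin(lean)
    # lean>0: top toward +x (right)
    up=np.array([sn,0,c]); rt=np.array([c,0,-sn])
    tc=[np.array([0,-.138,0])+.010*a*up+.004*b*rt for a,b in [(1,-1),(1,1),(-1,1),(-1,-1)]]
    return f,f(tc)
def res(p):
    f,tc=pts(p); r=[]
    r+=list((proj(tc,W)-Wt).ravel())
    # shaft axis / sides in wrist view: silhouettes
    for c,L in [(W,[(A([(108,150)])[0],A([(107,430)])[0],A([(197,150)])[0],A([(217,430)])[0])])]:
        for y,row in [(-.01,0),(-.11,0)]:
            th=np.linspace(0,2*np.pi,60); q=proj(f(np.c_[.012*np.cos(th),np.full(60,y),.012*np.sin(th)]),c)
            l=q[q[:,0].argmin()];rr=q[q[:,0].argmax()]
            a,b,d,e=L[0]
            g=lambda P,Q,v:P[0]+(Q[0]-P[0])*(v-P[1])/(Q[1]-P[1])
            r+=[l[0]-g(a,b,l[1]),rr[0]-g(d,e,rr[1])]
    th=np.linspace(0,2*np.pi,120); q=proj(f(np.c_[.029*np.cos(th),np.zeros(120),.029*np.sin(th)]),W)
    r+=[q[:,0].min()-A([(38,0)])[0][0],q[:,0].max()-A([(258,0)])[0][0]]
    # collar face lower-left edge
    r+=[ (p[2]-.18)*1e3/2, ]
    return np.array(r)
if __name__=='__main__':
    o=least_squares(res,[.551,.222,.18,.04,-.4],loss='soft_l1'); print(o.x,'yaw,lean deg',np.degrees(o.x[3:])); print(o.fun)
    f,tc=pts(o.x); print('tip',f([0,-.138,0]))
    w=cv2.imread('pics/w2.png');k=6
    def draw(img,c,x0,y0,ww,hh,k,n):
        im=cv2.resize(img[y0:y0+hh,x0:x0+ww],None,fx=k,fy=k,interpolation=cv2.INTER_CUBIC)
        th=np.linspace(0,2*np.pi,40)
        for y,rad in [(0,.029),(0,.012),(-.12,.012),(-.124,.008)]:
            q=((proj(f(np.c_[rad*np.cos(th),0*th+y,rad*np.sin(th)]),c)-[x0,y0]+.5)*k).astype(int); cv2.polylines(im,[q],True,(0,255,0),1)
        q=((proj(tc,c)-[x0,y0]+.5)*k).astype(int); cv2.polylines(im,[q],True,(0,0,255),1)
        cv2.imwrite(n,im)
    draw(w,W,245,60,80,125,4.8,'pics/w2f.png')
    draw(cv2.imread('pics/scene0.png'),'scene',325,170,110,70,5,'pics/sf.png')
    draw(cv2.imread('pics/top0.png'),'top',120,175,110,70,5,'pics/tf.png')
    a=[cv2.imread(f'pics/{n}.png') for n in ['sf','tf']]; b=np.vstack(a); c=cv2.imread('pics/w2f.png'); h=max(b.shape[0],c.shape[0])
    b=cv2.copyMakeBorder(b,0,h-b.shape[0],0,0,0);c=cv2.copyMakeBorder(c,0,h-c.shape[0],0,0,0); m=np.hstack([b,c])
    cv2.imwrite('pics/fit.png',cv2.resize(m,None,fx=.83,fy=.83) if m.shape[0]>600 or m.shape[1]>800 else m)
E
python3 cr.py
```

```text
[ 0.5533  0.2201  0.1796  0.0278 -0.2617] yaw,lean deg [  1.592  -14.9965]
[-0.2556  0.4765  0.133  -0.6298  0.0803 -0.2589 -0.573   0.3501 -0.7703
 -0.1945  0.2984  0.4882  0.068   0.6359 -0.1807]
tip [0.5571 0.0821 0.1796]
```

View pics/fit.png

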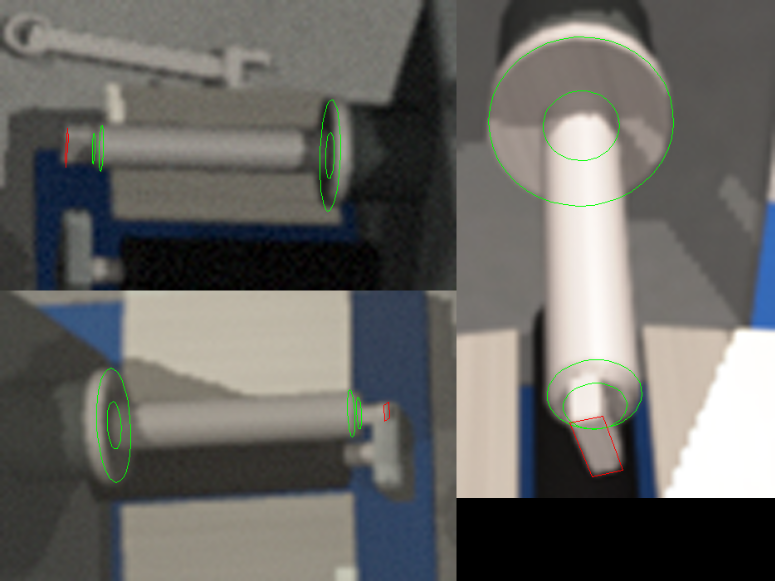

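```bash
cat > plan.py <<'E'
from h import *
import json,os
D=np.array([[1.,0,0],[0,0,1],[0,-1,0]])
def load():
    d=json.load(open('cmd.json')); return np.array(d['p']),R.from_rotvec(d['r'])
def save(p,Rm): json.dump({'p':list(map(float,p)),'r':list(map(float,Rm.as_rotvec()))},open('cmd.json','w'))
def commit(turn,shift):
    p,Rm=load(); save(p+np.array(shift)*.25,R.from_rotvec(np.array(turn)*2)*Rm)
def toolrot(yaw,tilt=0,roll=0):
    # yaw about z; tilt: about local x, >0 tool leans so that body goes to +y (approach goes -y); roll about local y axis(horizontal)
    return R.from_euler('z',yaw)*R.from_euler('y',roll)*R.from_euler('x',-tilt)*R.from_matrix(D)
def goto(p,Rt,verbose=True):
    p0,R0=load(); t=(Rt*R0.inv()).as_rotvec()/2; sh=(np.array(p)-p0)/.25
    print('turn',np.round(t,3),'shift',np.round(sh,3),'deg',np.degrees(2*np.linalg.norm(t)).round(1),'mm',(np.linalg.norm(sh)*250).round(0))
    return t,sh
def check():
    s=sensors.sense();p,Rm=load();q=s['ee_rot'];M=R.from_quat([q[1],q[2],q[3],q[0]])
    print('t',s['time_s'],'pos',s['tool_pos'],'err mm',(s['tool_pos']-p)*1e3,'rot err deg',np.degrees((M*Rm.inv()).as_rotvec()),'F',s['force'],'T',s['torque'],'w',round(s['gripper_width'],4))
    print('q',s['q'])
    return s
E
python3 - <<'E'
from plan import *
save([.282,-.586,.205],R.from_rotvec([0,0,-1.122])*R.from_matrix(D)); 
commit([0,0,.561],[1,1,.4]);commit([0,0,0],[0,.6,0]);commit([.436,0,0],[.09,.66,-.32]); check()
yaw=np.radians(-6.55); Rt=toolrot(yaw,np.radians(35)); print(Rt.as_matrix())
end=np.array([.6167,-.1020,.1178]); _,d,n,x=standframe([0,0,yaw]); c=end-.03*d; g=c-.019*n; print(c,g)
for off in [.12,.04,0]: goto(g+off*n,Rt)
E
```

```text
t 3.65 pos [ 0.5554 -0.0223  0.2262] err mm [ 0.8942 -1.307   1.2104] rot err deg [-0.1313 -0.0593 -0.1427] F [1.1825 0.357  0.5378] T [-0.6472 -0.1253 -0.0261] w 0.094
q [ 0.8072  0.8039 -0.5895  1.6496 -0.4523  1.1276  0.5751]
[[ 0.9935 -0.0654  0.0934]
 [-0.1141 -0.5698  0.8138]
 [ 0.     -0.8192 -0.5736]]
[ 0.6195 -0.0776  0.1006] [ 0.6183 -0.0884  0.085 ]
turn [-0.741  0.042 -0.046] shift [ 0.286  0.004 -0.167] deg 85.2 mm 83.0
turn [-0.741  0.042 -0.046] shift [ 0.266 -0.178 -0.429] deg 85.2 mm 134.0
turn [-0.741  0.042 -0.046] shift [ 0.255 -0.27  -0.56 ] deg 85.2 mm 168.0
```

Request:
{"fn": "move_arm", "kwargs": {
  "series": [
    [[-0.074, 0.004, -0.005], [0.03, 0, 0.05], 1],
    [[-0.148, 0.008, -0.009], [0.06, 0, 0.1], 1],
    [[-0.222, 0.012, -0.014], [0.09, 0, 0.1], 1],
    [[-0.296, 0.017, -0.018], [0.12, 0, 0.1], 1],
    [[-0.37, 0.021, -0.023], [0.15, 0, 0.1], 1],
    [[-0.444, 0.025, -0.028], [0.18, 0, 0.1], 1],
    [[-0.518, 0.029, -0.032], [0.21, 0, 0.05], 1],
    [[-0.592, 0.034, -0.037], [0.25, 0, 0], 1],
    [[-0.666, 0.038, -0.041], [0.286, 0, -0.08], 1],
    [[-0.741, 0.042, -0.046], [0.286, 0.004, -0.167], 1],
    [[-0.741, 0.042, -0.046], [0.286, 0.004, -0.167], 1],
    [[-0.741, 0.042, -0.046], [0.286, 0.004, -0.167], 1]
  ]
}}

```text
time_s: 4.85
tool_pos: [0.627, -0.016, 0.1859]
ee_rot: [-0.462, 0.885, -0.047, 0.027]
force: [-0.0, -0.8, 1.0]
gripper_width: 0.0938
```

```bash
python3 - <<'E'
from plan import *
commit([-.741,.042,-.046],[.286,.004,-.167])
s=check(); import pickle
im=eyes.get_image('wrist'); cv2.imwrite('pics/w3.png',im); pickle.dump(s,open('w3.pkl','wb'))
cv2.imwrite('pics/s3.png',eyes.get_image('scene'))
E
```

```text
t 4.85 pos [ 0.627  -0.016   0.1859] err mm [0.9653 4.0306 2.6648] rot err deg [ 0.1663 -0.2027  0.2868] F [-0.0465 -0.797   1.047 ] T [ 0.4446 -0.1167  0.0476] w 0.0938
q [-0.3636  0.7628  0.0477  1.5113  0.5545  1.2045 -0.7264]
```

View pics/w3.png

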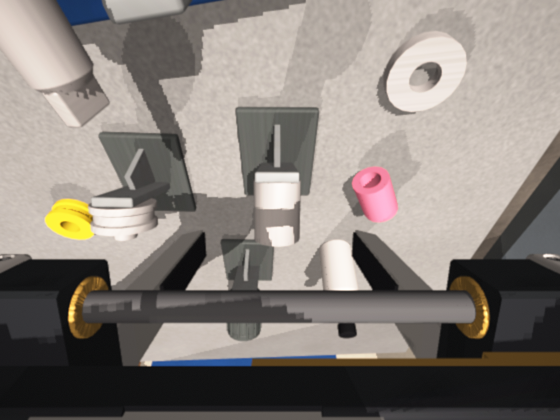

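View pics/s3.png

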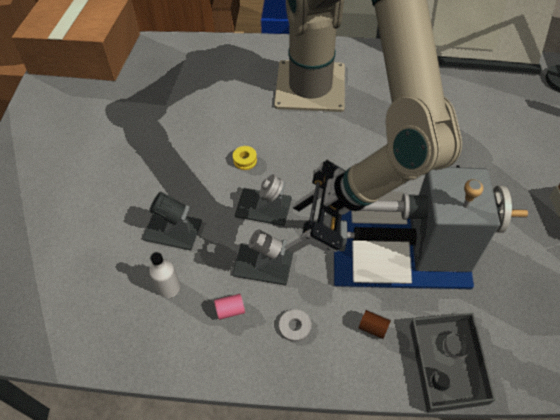

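Request:
{"fn": "move_arm", "kwargs": {
  "series": [
    [[0, 0, 0], [-0.008, -0.07, -0.1], 1],
    [[0, 0, 0], [-0.016, -0.14, -0.2], 1],
    [[0, 0, 0], [-0.024, -0.21, -0.3], 1],
    [[0, 0, 0], [-0.031, -0.274, -0.393], 1],
    [[0, 0, 0], [-0.031, -0.274, -0.393], 1],
    [[0, 0, 0], [-0.031, -0.274, -0.393], 1]
  ]
}}

```text
time_s: 5.55
tool_pos: [0.6195, -0.0894, 0.0883]
ee_rot: [-0.461, 0.885, -0.051, 0.029]
force: [0.2, 0.6, 0.1]
gripper_width: 0.0939
```

```bash
python3 - <<'E'
from plan import *
commit([0,0,0],[-.031,-.274,-.393])
s=check(); import pickle
im=eyes.get_image('wrist'); cv2.imwrite('pics/w4.png',im); pickle.dump(s,open('w4.pkl','wb'))
E
```

```text
t 5.55 pos [ 0.6195 -0.0894  0.0883] err mm [ 1.2809 -0.8896  3.2663] rot err deg [ 0.0756 -0.2538 -0.1777] F [0.1603 0.6267 0.1194] T [ 0.5337 -0.0903 -0.0454] w 0.0939
q [-0.2837  0.8629  0.0855  1.6354  0.6313  0.9676 -0.7895]
```

View pics/w4.png

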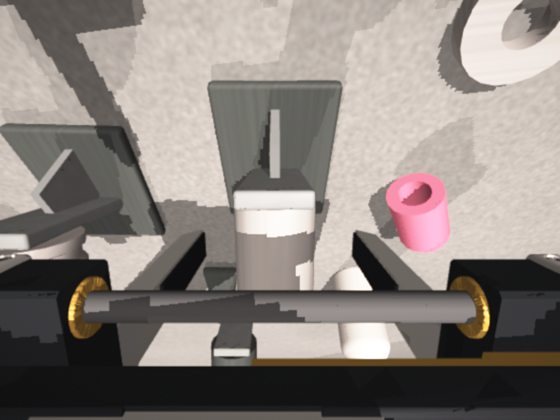

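Request:
{"fn": "move_arm", "kwargs": {
  "series": [
    [[0, 0, 0], [0, 0, 0], 0],
    [[0, 0, 0], [0, 0, 0], 0],
    [[0, 0, 0], [0, 0, 0], 0],
    [[0, 0, 0], [0, 0, 0], 0],
    [[0, 0, 0], [0, 0, 0], 0],
    [[0, 0, 0], [0, 0, 0], 0],
    [[0, 0, 0], [0, 0, 0], 0]
  ]
}}

```text
time_s: 6.3
tool_pos: [0.618, -0.0882, 0.0854]
ee_rot: [-0.461, 0.886, -0.051, 0.026]
force: [0.1, 0.6, -0.9]
gripper_width: 0.0458
```

```bash
python3 - <<'E'
from plan import *
check()
yaw=np.radians(-6.55);_,d,n,x=standframe([0,0,yaw]);print(d*.07/.25, n*.002/.25,d,n)
E
```

```text
t 6.3 pos [ 0.618  -0.0882  0.0854] err mm [-0.2754  0.3473  0.3692] rot err deg [-0.0106  0.0369 -0.0155] F [ 0.1486  0.6261 -0.9406] T [ 0.5043 -0.0109 -0.1023] w 0.0458
q [-0.2866  0.8674  0.0857  1.6371  0.6316  0.9668 -0.7901]
[-0.0262 -0.2279  0.1606] [0.0005 0.0046 0.0066] [-0.0934 -0.8138  0.5736] [0.0654 0.5698 0.8192]
```

Request:
{"fn": "move_arm", "kwargs": {
  "series": [
    [[0, 0, 0], [0, 0.004, 0.006], 0],
    [[0, 0, 0], [-0.005, -0.036, 0.034], 0],
    [[0, 0, 0], [-0.01, -0.082, 0.066], 0],
    [[0, 0, 0], [-0.015, -0.128, 0.099], 0],
    [[0, 0, 0], [-0.02, -0.174, 0.13], 0],
    [[0, 0, 0], [-0.026, -0.224, 0.166], 0],
    [[0, 0, 0], [-0.026, -0.224, 0.3], 0],
    [[0, 0, 0], [-0.026, -0.224, 0.45], 0],
    [[0, 0, 0], [-0.026, -0.224, 0.6], 0]
  ]
}}

```text
time_s: 7.2
tool_pos: [0.611, -0.1454, 0.2372]
ee_rot: [-0.461, 0.886, -0.051, 0.026]
force: [0.3, -0.6, -4.1]
gripper_width: 0.0459
```

```bash
python3 - <<'E'
from plan import *
commit([0,0,0],[-.026,-.224,.6])
check()
# shaft frame
yaw=np.radians(1.9)
tip=np.array([.5569,.0821,.1798]); out=np.array([np.sin(yaw),-np.cos(yaw),0]); root=tip-.138*out
print('root',root)
Rt=toolrot(yaw,0)
# sleeve: grasp point 30mm from origin; pre: sleeve origin (inner face) 25mm beyond tip
for o in [.138+.03,.138+.008,0]:
    c=root+out*(o+.03); goto(c+[0,0,-.019],Rt)
E
```

```text
t 7.2 pos [ 0.611  -0.1454  0.2372] err mm [-0.7742 -0.878   2.2292] rot err deg [-0.0027  0.0416 -0.0743] F [ 0.2731 -0.6482 -4.0518] T [ 1.0232 -0.261   0.0488] w 0.0459
q [-0.1976  0.6521  0.0766  1.5889  0.6037  1.1477 -0.5706]
root [0.5523 0.22   0.1798]
turn [ 0.306 -0.012  0.071] shift [-0.211  0.667 -0.297] deg 36.0 mm 190.0
turn [ 0.306 -0.012  0.071] shift [-0.214  0.754 -0.297] deg 36.0 mm 210.0
turn [ 0.306 -0.012  0.071] shift [-0.234  1.338 -0.297] deg 36.0 mm 348.0
```

Request:
{"fn": "move_arm", "kwargs": {
  "series": [
    [[0.061, -0.002, 0.014], [-0.04, 0.1, 0], 0],
    [[0.122, -0.005, 0.028], [-0.08, 0.2, 0], 0],
    [[0.183, -0.007, 0.042], [-0.12, 0.3, -0.05], 0],
    [[0.244, -0.01, 0.057], [-0.16, 0.45, -0.15], 0],
    [[0.306, -0.012, 0.071], [-0.211, 0.58, -0.25], 0],
    [[0.306, -0.012, 0.071], [-0.211, 0.667, -0.297], 0],
    [[0.306, -0.012, 0.071], [-0.211, 0.667, -0.297], 0],
    [[0.306, -0.012, 0.071], [-0.211, 0.667, -0.297], 0],
    [[0.306, -0.012, 0.071], [-0.211, 0.667, -0.297], 0],
    [[0.306, -0.012, 0.071], [-0.211, 0.667, -0.297], 0],
    [[0.306, -0.012, 0.071], [-0.211, 0.667, -0.297], 0]
  ]
}}

```text
time_s: 8.3
tool_pos: [0.5595, 0.0222, 0.1618]
ee_rot: [-0.707, 0.707, 0.012, -0.011]
force: [0.7, -0.5, -4.2]
gripper_width: 0.0456
```

```bash
python3 - <<'E'
from plan import *
commit([.306,-.012,.071],[-.211,.667,-.297])
s=check(); import pickle; pickle.dump(s,open('w5.pkl','wb'))
w=eyes.get_image('wrist');cv2.imwrite('pics/w5.png',w)
a=eyes.get_image('scene');b=eyes.get_image('top');cv2.imwrite('pics/s5.png',a);cv2.imwrite('pics/t5.png',b)
m=np.vstack([cv2.resize(a[150:250,290:440],None,fx=4,fy=3,interpolation=cv2.INTER_CUBIC)*1,cv2.resize(b[160:260,120:270],None,fx=4,fy=3,interpolation=cv2.INTER_CUBIC)])
cv2.imwrite('pics/m5.png',m)
E
```

```text
t 8.3 pos [0.5595 0.0222 0.1618] err mm [ 0.5425 -0.0479  1.0329] rot err deg [-0.0345 -0.0619 -0.0055] F [ 0.7086 -0.5134 -4.2334] T [-0.     -0.0647  0.0102] w 0.0456
q [ 0.067   0.5608 -0.2378  1.8158  0.1788  0.7852 -0.2294]
```

View pics/w5.png

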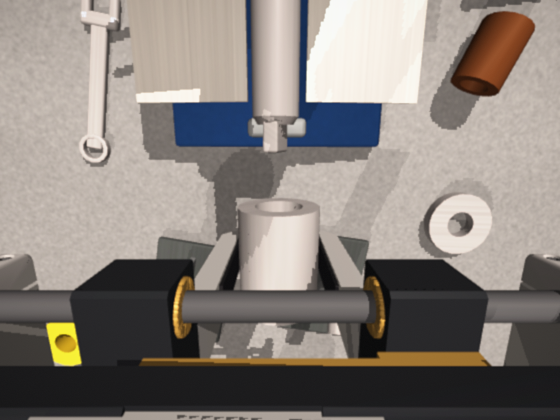

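View pics/m5.png

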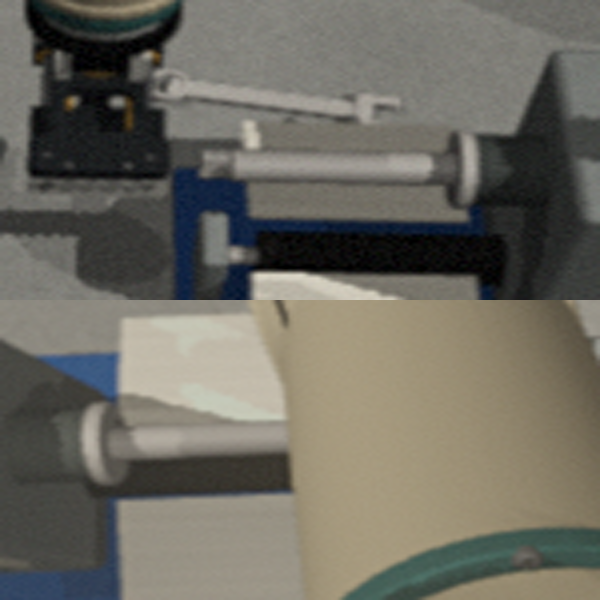

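```bash
python3 - <<'E'
import cv2
w=cv2.imread('pics/w5.png')
cv2.imwrite('pics/w5a.png',cv2.resize(w[80:230,220:340],None,fx=4,fy=4,interpolation=cv2.INTER_CUBIC))
E
```

```text
(no output)
```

View pics/w5a.png

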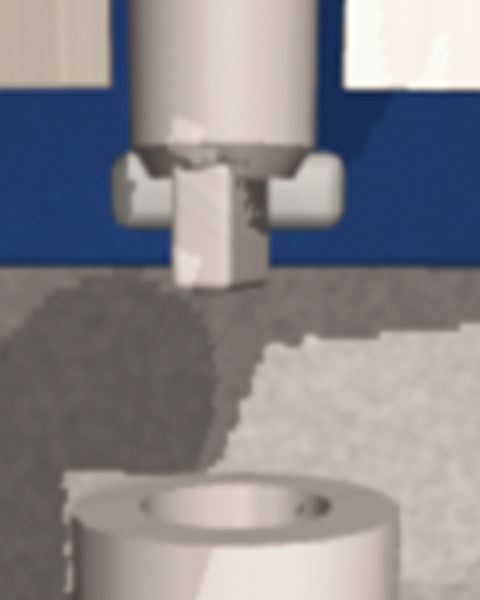

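```bash
cat > w5fit.py <<'E'
from plan import *
import pickle,sys
s=pickle.load(open('w5.pkl','rb')); W=wristcam(s)
w=cv2.imread('pics/w5.png').astype(float)
# shaft edges: strong horizontal gradient of (red-blue..) in rows 5..108
g=cv2.GaussianBlur(w,(3,3),0); sat=g[:,:,2]-g[:,:,0]*0.0
obs=[]
for row in range(4,110,8):
    d=np.abs(np.diff(g[row,235:320,2])); 
    i1=d[5:32].argmax()+5; i2=d[50:80].argmax()+50
    def sub(i):
        a,b,c=d[i-1],d[i],d[i+1]; return 235+.5+i+(a-c)/2/(a-2*b+c)
    obs.append((row,sub(i1),sub(i2)))
obs=np.array(obs);print(obs.round(1))
out=lambda yaw:np.array([np.sin(yaw),-np.cos(yaw),0])
def res(p):
    X,Z,yaw=p; r=[]
    o=out(yaw);e=np.array([X,.096,Z]); u=np.array([0,0,1]);x=np.array([np.cos(yaw),np.sin(yaw),0])
    th=np.linspace(0,2*np.pi,181)
    L=[];Rr=[]
    for t in np.linspace(0,.11,12):
        q=proj(e-o*t+.012*(np.outer(np.cos(th),x)+np.outer(np.sin(th),u)),W); L.append(q[q[:,0].argmin()]);Rr.append(q[q[:,0].argmax()])
    L=np.array(L)[::-1];Rr=np.array(Rr)[::-1]
    for row,l,rr in obs:
        r+=[np.interp(row,L[:,1],L[:,0])-l,np.interp(row,Rr[:,1],Rr[:,0])-rr]
    return np.array(r)
o=least_squares(res,[.5565,.18,.03],loss='soft_l1',x_scale=[.001,.001,.01]);print(o.x,np.degrees(o.x[2]),o.fun.round(1))
# tool predicted sleeve face centre column
q=s['ee_rot'];M=R.from_quat([q[1],q[2],q[3],q[0]]).as_matrix()
f=s['tool_pos']+M@[0,-.019,.030]; print('pred sleeve face',f,proj(f,W))
E
python3 w5fit.py
```

```text
[[  4.  245.3 307.5]
 [ 12.  245.5 307.5]
 [ 20.  245.7 307.3]
 [ 28.  245.7 307.1]
 [ 36.  246.  307. ]
 [ 44.  246.2 306.7]
 [ 52.  246.3 306.5]
 [ 60.  246.5 306.4]
 [ 68.  246.7 306.1]
 [ 76.  246.7 305.8]
 [ 84.  247.  305.7]
 [ 92.  247.2 305.5]
 [100.  247.3 305.4]
 [108.  252.5 298.2]]
[0.557  0.2112 0.0289] 1.6567672475171265 [ 0.2 -0.   0.1 -0.2  0.1 -0.1  0.2 -0.1  0.1 -0.2 -0.  -0.1  0.1 -0.1
  0.1 -0.1 -0.  -0.1  0.1  0.   0.1  0.  -0.1 -0.   0.1 -0.1 -5.   7. ]
pred sleeve face [0.5585 0.0522 0.1808] [[277.0332 206.0779]]
```

```bash
sed -i 's/d\[5:32\].argmax()+5/d[14:22].argmax()+14/; s/d\[50:80\].argmax()+50/d[60:68].argmax()+60/; s/range(4,110,8)/range(4,115,8)/' w5fit.py; python3 w5fit.py
```

```text
[[  4.  250.6 299.8]
 [ 12.  250.6 299.7]
 [ 20.  250.7 299.6]
 [ 28.  250.8 299.6]
 [ 36.  250.8 299.5]
 [ 44.  251.3 299.2]
 [ 52.  251.4 299.1]
 [ 60.  251.7 298.8]
 [ 68.  251.7 298.8]
 [ 76.  251.8 298.6]
 [ 84.  251.9 298.6]
 [ 92.  251.9 298.5]
 [100.  252.4 298.5]
 [108.  252.5 298.2]]
[0.5563 0.178  0.0314] 1.7996260090858236 [-0.1  0.1 -0.   0.1  0.  -0.   0.1 -0.1  0.2 -0.2 -0.   0.  -0.1 -0.
 -0.1  0.2 -0.1  0.1  0.   0.1  0.1 -0.   0.2 -0.1 -0.1 -0.1 -0.1  0.1]
pred sleeve face [0.5585 0.0522 0.1808] [[277.0332 206.0779]]
```

Request:
{"fn": "move_arm", "kwargs": {
  "series": [
    [[0, 0, 0], [-0.008, 0, 0], 0],
    [[0, 0, 0], [-0.01, 0.05, 0], 0],
    [[0, 0, 0], [-0.011, 0.1, 0], 0],
    [[0, 0, 0], [-0.012, 0.13, 0], 0],
    [[0, 0, 0], [-0.013, 0.16, 0], 0],
    [[0, 0, 0], [-0.013, 0.16, 0], 0]
  ]
}}

```text
time_s: 9.05
tool_pos: [0.5557, 0.0647, 0.1613]
ee_rot: [0.707, -0.707, -0.013, 0.013]
force: [-0.0, 0.2, -4.5]
gripper_width: 0.0458
```

```bash
python3 - <<'E'
from plan import *
commit([0,0,0],[-.013,.16,0]); s=check()
w=eyes.get_image('wrist');cv2.imwrite('pics/w6.png',cv2.resize(w[80:260,190:370],None,fx=3,fy=3,interpolation=cv2.INTER_CUBIC))
E
```

```text
t 9.05 pos [0.5557 0.0647 0.1613] err mm [-0.0472  2.4664  0.5036] rot err deg [ 0.0566 -0.006   0.1475] F [-0.0095  0.1713 -4.4532] T [-0.0576 -0.0304  0.0364] w 0.0458
q [-0.008   0.5613 -0.2381  1.8169  0.1769  0.7842 -0.3008]
```

View pics/w6.png

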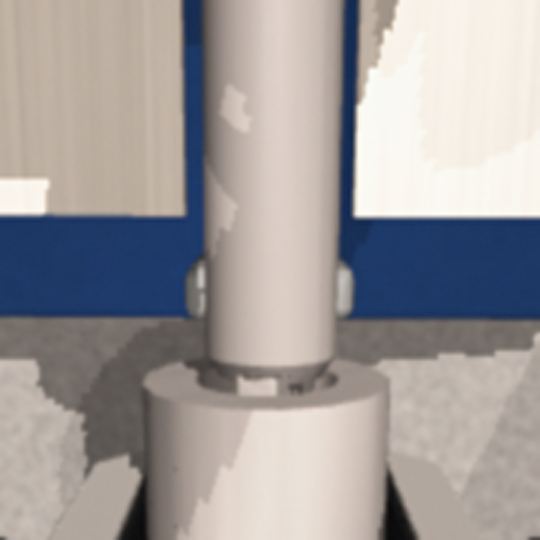

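Request:
{"fn": "move_arm", "kwargs": {
  "series": [
    [[0, 0, 0], [0.002, 0.02, 0], 0],
    [[0, 0, 0], [0.001, 0.04, 0], 0],
    [[0, 0, 0], [0, 0.06, 0], 0],
    [[0, 0, 0], [0, 0.06, 0], 0]
  ]
}}

```text
time_s: 9.5
tool_pos: [0.5557, 0.0788, 0.1613]
ee_rot: [0.707, -0.707, -0.012, 0.012]
force: [0.1, 0.2, -4.3]
gripper_width: 0.0457
```

```bash
python3 - <<'E'
from plan import *
commit([0,0,0],[0,.06,0]); s=check()
E
```

```text
t 9.5 pos [0.5557 0.0788 0.1613] err mm [-0.0118  1.5907  0.5223] rot err deg [ 0.0463 -0.006   0.0757] F [ 0.1301  0.1801 -4.3408] T [-0.0116 -0.0401 -0.0255] w 0.0457
q [-0.0339  0.5635 -0.237   1.8119  0.1766  0.7868 -0.3262]
```

Request:
{"fn": "move_arm", "kwargs": {
  "series": [
    [[0, 0, 0], [-0.002, 0.06, 0], 0],
    [[0, 0, 0], [-0.004, 0.12, 0], 0],
    [[0, 0, 0], [-0.006, 0.18, 0], 0],
    [[0, 0, 0], [-0.008, 0.24, 0], 0],
    [[0, 0, 0], [-0.009, 0.3, 0], 0],
    [[0, 0, 0], [-0.011, 0.36, 0], 0],
    [[0, 0, 0], [-0.012, 0.39, 0], 0],
    [[0, 0, 0], [-0.012, 0.39, 0], 0],
    [[0, 0, 0], [-0.012, 0.39, 0], 0]
  ]
}}

```text
time_s: 10.4
tool_pos: [0.5528, 0.1745, 0.1611]
ee_rot: [-0.707, 0.707, 0.011, -0.012]
force: [-0.3, -0.5, -2.8]
gripper_width: 0.0459
```

```bash
python3 - <<'E'
from plan import *
commit([0,0,0],[-.012,.39,0]); s=check()
E
```

```text
t 10.4 pos [0.5528 0.1745 0.1611] err mm [ 0.0448 -0.2704  0.3453] rot err deg [-0.0522  0.0133 -0.0183] F [-0.3332 -0.5355 -2.7702] T [-0.0959 -0.0817 -0.0474] w 0.0459
q [-0.2064  0.5874 -0.2294  1.7612  0.1748  0.8137 -0.4863]
```

Request:
{"fn": "move_arm", "kwargs": {
  "series": [
    [[0, 0, 0], [0, 0.014, 0], 0],
    [[0, 0, 0], [-0.001, 0.028, 0], 0],
    [[0, 0, 0], [-0.001, 0.042, 0], 0],
    [[0, 0, 0], [-0.002, 0.054, 0], 0],
    [[0, 0, 0], [-0.002, 0.054, 0], 0],
    [[0, 0, 0], [-0.002, 0.054, 0], 0]
  ]
}}

```text
time_s: 11.0
tool_pos: [0.5523, 0.1886, 0.1612]
ee_rot: [0.707, -0.707, -0.012, 0.012]
force: [-0.0, -0.5, -4.3]
gripper_width: 0.0458
```

```bash
python3 - <<'E'
from plan import *
commit([0,0,0],[-.002,.054,0]); s=check()
w=eyes.get_image('wrist');cv2.imwrite('pics/w7.png',w)
E
```

```text
t 11.0 pos [0.5523 0.1886 0.1612] err mm [0.0368 0.3542 0.4945] rot err deg [-0.0051 -0.0002  0.0057] F [-0.0339 -0.4655 -4.2617] T [-0.0026 -0.0575 -0.0568] w 0.0458
q [-0.2297  0.5921 -0.2292  1.7507  0.1741  0.8189 -0.5073]
```

View pics/w7.png

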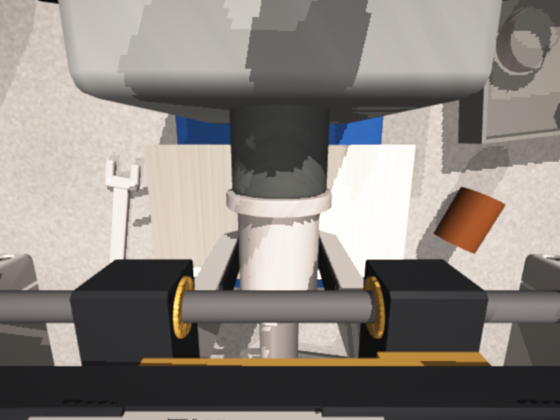

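Nearly touching the collar, centred, with no contact force yet. Push on in small steps.

Request:
{"fn": "move_arm", "kwargs": {
  "series": [
    [[0, 0, 0], [0, 0.008, 0], 0],
    [[0, 0, 0], [0, 0.016, 0], 0],
    [[0, 0, 0], [0, 0.016, 0], 0],
    [[0, 0, 0], [0, 0.016, 0], 0]
  ]
}}

```text
time_s: 11.45
tool_pos: [0.5523, 0.1897, 0.1612]
ee_rot: [-0.706, 0.708, 0.011, -0.012]
force: [-0.7, -5.3, -1.3]
gripper_width: 0.0456
```

```bash
python3 - <<'E'
from plan import *
commit([0,0,0],[0,.016,0]); s=check()
E
```

```text
t 11.45 pos [0.5523 0.1897 0.1612] err mm [ 0.0462 -2.5877  0.4701] rot err deg [-0.2239  0.0474 -0.1078] F [-0.7453 -5.2942 -1.2842] T [-1.2056  0.0198 -0.0192] w 0.0456
q [-0.2355  0.5934 -0.2264  1.7477  0.176   0.8228 -0.5135]
```

Request:
{"fn": "move_arm", "kwargs": {
  "series": [
    [[0, 0, 0], [0, 0.01, 0], 0],
    [[0, 0, 0], [0, 0.016, 0], 0],
    [[0, 0, 0], [0, 0.016, 0], 0],
    [[0, 0, 0], [0, 0.016, 0], 0]
  ]
}}

```text
time_s: 11.85
tool_pos: [0.5522, 0.1896, 0.1612]
ee_rot: [-0.704, 0.71, 0.01, -0.011]
force: [-1.2, -11.5, 1.6]
gripper_width: 0.0458
```

```bash
python3 - <<'E'
from plan import *
commit([0,0,0],[0,.016,0]); s=check()
w=eyes.get_image('wrist');cv2.imwrite('pics/w8.png',cv2.resize(w[130:290,180:380],None,fx=4,fy=3.7,interpolation=cv2.INTER_CUBIC))
E
```

```text
t 11.85 pos [0.5522 0.1896 0.1612] err mm [-0.003  -6.6316  0.4085] rot err deg [-0.534   0.1138 -0.2062] F [ -1.224  -11.4525   1.624 ] T [-2.5743  0.1186  0.0768] w 0.0458
q [-0.2408  0.5946 -0.2228  1.745   0.1789  0.8276 -0.5193]
```

View pics/w8.png

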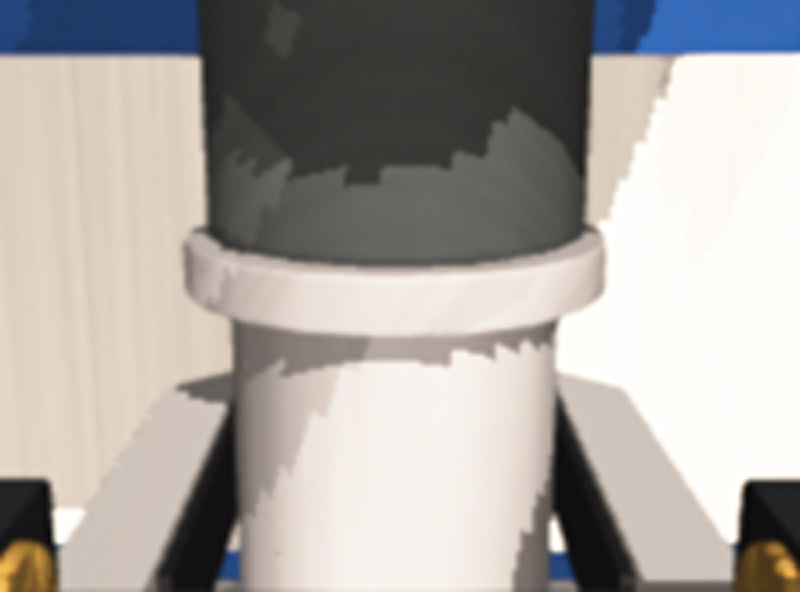

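Request:
{"fn": "move_arm", "kwargs": {
  "series": [
    [[0, 0, 0], [0, -0.02, 0], 0],
    [[0, 0, 0], [0, -0.024, 0], 0.8],
    [[0, 0, 0], [0, -0.024, 0], 1],
    [[0, 0, 0], [0, -0.024, 0], 1],
    [[0, 0, 0], [0, -0.024, 0], 1],
    [[0, 0, 0], [0, -0.024, 0], 1],
    [[0, 0, 0], [0, -0.024, 0], 1]
  ]
}}

```text
time_s: 12.6
tool_pos: [0.5523, 0.1909, 0.1613]
ee_rot: [0.707, -0.707, -0.012, 0.012]
force: [-0.3, 0.1, -0.3]
gripper_width: 0.0899
```

```bash
python3 - <<'E'
from plan import *
commit([0,0,0],[0,-.024,0]); s=check()
E
```

```text
t 12.6 pos [0.5523 0.1909 0.1613] err mm [0.0676 0.6584 0.5337] rot err deg [ 0.0142 -0.008   0.0166] F [-0.2693  0.1175 -0.2735] T [-0.0059 -0.0829 -0.0401] w 0.0899
q [-0.2332  0.593  -0.2293  1.7487  0.174   0.8197 -0.5104]
```

Request:
{"fn": "move_arm", "kwargs": {
  "series": [
    [[0, 0, 0], [0, 0, 0.1], 1],
    [[0, 0, 0], [0, 0, 0.25], 1],
    [[0, 0, 0], [0, -0.1, 0.4], 1],
    [[0, 0, 0], [-0.1, -0.25, 0.5], 1],
    [[0, 0, 0], [-0.2, -0.4, 0.5], 1],
    [[0, 0, 0], [-0.3, -0.55, 0.5], 1]
  ]
}}

```text
time_s: 13.2
tool_pos: [0.4769, 0.0519, 0.2872]
ee_rot: [0.707, -0.707, -0.013, 0.011]
force: [1.0, -0.4, 0.0]
gripper_width: 0.094
```

```bash
python3 - <<'E'
from plan import *
commit([0,0,0],[-.3,-.55,.5]); check()
yaw=np.radians(-8.5);_,d,n,x=standframe([0,0,yaw]); root=np.array([.4543,-.0908,.1068])-.038*d; c=root+.013*d-.002*n; print('root',root,'c',c)
Rt=toolrot(yaw,np.radians(35))
for off in [.1,0]: goto(c-.019*n+off*n,Rt)
a=eyes.get_image('scene');cv2.imwrite('pics/s9.png',cv2.resize(a[130:250,320:500],None,fx=4.4,fy=4.4,interpolation=cv2.INTER_CUBIC))
E
```

```text
t 13.2 pos [0.4769 0.0519 0.2872] err mm [-0.3822 -0.8317  1.422 ] rot err deg [ 0.0044 -0.1373  0.014 ] F [ 0.9795 -0.3943  0.0339] T [-0.0471 -0.0807 -0.0186] w 0.094
q [ 0.0227  0.2952 -0.2485  1.8585  0.0855  0.9961 -0.2285]
root [ 0.4589 -0.06    0.085 ] c [ 0.4572 -0.0717  0.0908]
turn [-0.305  0.017 -0.088] shift [-0.053 -0.314 -0.514] deg 36.5 mm 151.0
turn [-0.305  0.017 -0.088] shift [-0.087 -0.541 -0.842] deg 36.5 mm 251.0
```

View pics/s9.png

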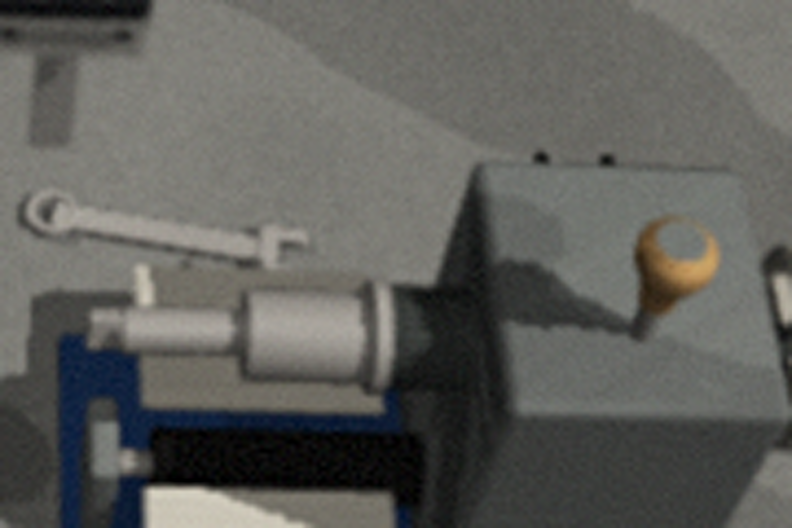

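Sleeve is seated against the collar (no gap at column ~365). Next the wheel pregrasp.

Request:
{"fn": "move_arm", "kwargs": {
  "series": [
    [[-0.061, 0.003, -0.018], [-0.01, -0.06, 0], 1],
    [[-0.122, 0.007, -0.035], [-0.02, -0.12, -0.1], 1],
    [[-0.183, 0.01, -0.053], [-0.03, -0.18, -0.2], 1],
    [[-0.244, 0.014, -0.07], [-0.04, -0.25, -0.35], 1],
    [[-0.305, 0.017, -0.088], [-0.053, -0.314, -0.45], 1],
    [[-0.305, 0.017, -0.088], [-0.053, -0.314, -0.514], 1],
    [[-0.305, 0.017, -0.088], [-0.053, -0.314, -0.514], 1],
    [[-0.305, 0.017, -0.088], [-0.053, -0.314, -0.514], 1]
  ]
}}

```text
time_s: 14.05
tool_pos: [0.4644, -0.0253, 0.158]
ee_rot: [-0.461, 0.884, -0.065, 0.035]
force: [-0.2, -0.1, 0.4]
gripper_width: 0.0941
```

```bash
python3 - <<'E'
from plan import *
commit([-.305,.017,-.088],[-.053,-.314,-.514]); s=check()
w=eyes.get_image('wrist');cv2.imwrite('pics/w10.png',w); import pickle; pickle.dump(s,open('w10.pkl','wb'))
W=wristcam(s);yaw=np.radians(-8.5);_,d,n,x=standframe([0,0,yaw]);root=np.array([.4589,-.06,.085])
m=w.copy(); th=np.linspace(0,2*np.pi,60)
for t,rad,o in [(0,.032,-.002),(.026,.032,-.002),(.038,.0115,0)]:
    q=proj(root+d*t+n*o+rad*(np.outer(np.cos(th),x)+np.outer(np.sin(th),n)),W); cv2.polylines(m,[q.astype(int)],True,(0,255,0),1)
q=proj([root+.022*n-.02*x,root+.022*n+.02*x],W);cv2.polylines(m,[q.astype(int)],False,(0,0,255),1)
cv2.imwrite('pics/w10o.png',cv2.resize(m[60:260,180:380],None,fx=3,fy=3,interpolation=cv2.INTER_NEAREST))
E
```

```text
t 14.05 pos [ 0.4644 -0.0253  0.158 ] err mm [0.3538 0.4756 0.7846] rot err deg [ 0.0009 -0.0122  0.0014] F [-0.195  -0.1012  0.4158] T [ 0.4719 -0.1127 -0.003 ] w 0.0941
q [-0.3983  0.6238 -0.0243  1.9584  0.6218  1.0168 -1.0262]
```

View pics/w10o.png

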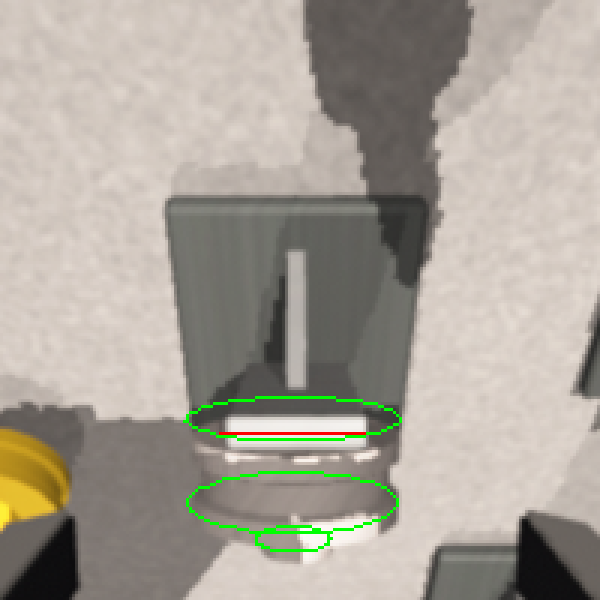

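View pics/w10.png

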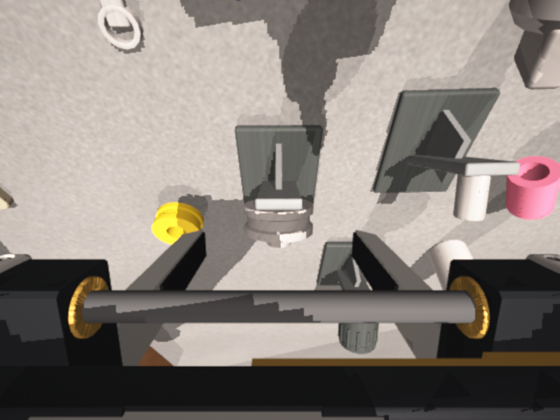

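Request:
{"fn": "move_arm", "kwargs": {
  "series": [
    [[0, 0, 0], [-0.009, -0.06, -0.08], 1],
    [[0, 0, 0], [-0.018, -0.12, -0.16], 1],
    [[0, 0, 0], [-0.027, -0.18, -0.24], 1],
    [[0, 0, 0], [-0.036, -0.238, -0.32], 1],
    [[0, 0, 0], [-0.036, -0.238, -0.32], 1],
    [[0, 0, 0], [-0.036, -0.238, -0.32], 1],
    [[0, 0, 0], [-0.036, -0.238, -0.32], 1],
    [[0, 0, 0], [-0.036, -0.238, -0.32], 1]
  ]
}}

```text
time_s: 14.9
tool_pos: [0.4562, -0.0838, 0.0786]
ee_rot: [-0.462, 0.884, -0.065, 0.036]
force: [-0.6, 0.2, 0.7]
gripper_width: 0.0937
```

```bash
python3 - <<'E'
from plan import *
commit([0,0,0],[-.036,-.238,-.32]); s=check()
w=eyes.get_image('wrist');cv2.imwrite('pics/w11.png',w); import pickle; pickle.dump(s,open('w11.pkl','wb'))
E
```

```text
t 14.9 pos [ 0.4562 -0.0838  0.0786] err mm [1.2355 1.4114 1.3912] rot err deg [ 0.0833 -0.1516  0.0441] F [-0.6427  0.2485  0.7476] T [ 0.4941 -0.2088  0.0182] w 0.0937
q [-0.3446  0.7436  0.046   2.0682  0.7649  0.7815 -1.1294]
```

View pics/w11.png

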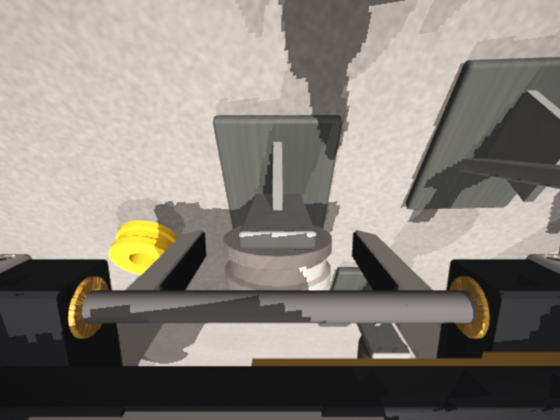

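```bash
python3 - <<'E'
from plan import *
import pickle
w=cv2.imread('pics/w11.png');s=pickle.load(open('w11.pkl','rb'));W=wristcam(s)
q=s['ee_rot'];M=R.from_quat([q[1],q[2],q[3],q[0]]).as_matrix()
m=cv2.resize(w[200:300,210:350],None,fx=5.5,fy=5.5,interpolation=cv2.INTER_CUBIC); th=np.linspace(0,2*np.pi,80)
for z,rad in [(-.013,.032),(.013,.032),(0,.029)]:
    P=s['tool_pos']+np.c_[rad*np.cos(th),-.019+rad*np.sin(th),0*th+z]@M.T
    q=(proj(P,W)-[210,200]+.5)*5.5; cv2.polylines(m,[q.astype(int)],True,(0,255,0),1)
cv2.imwrite('pics/w11o.png',m)
E
```

```text
(no output)
```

View pics/w11o.png

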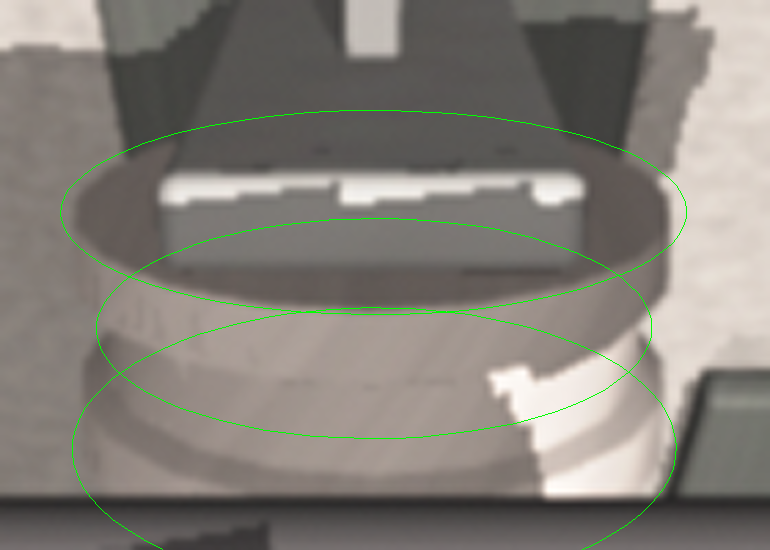

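Request:
{"fn": "move_arm", "kwargs": {
  "series": [
    [[0, 0, 0], [-0.001, -0.006, -0.008], 1],
    [[0, 0, 0], [-0.001, -0.006, -0.008], 0],
    [[0, 0, 0], [-0.001, -0.006, -0.008], 0],
    [[0, 0, 0], [-0.001, -0.006, -0.008], 0],
    [[0, 0, 0], [-0.001, -0.006, -0.008], 0],
    [[0, 0, 0], [-0.001, -0.006, -0.008], 0],
    [[0, 0, 0], [-0.001, -0.006, -0.008], 0]
  ]
}}

```text
time_s: 15.65
tool_pos: [0.4549, -0.0863, 0.0757]
ee_rot: [-0.461, 0.884, -0.065, 0.035]
force: [0.9, 0.2, -1.0]
gripper_width: 0.0637
```

```bash
python3 - <<'E'
from plan import *
commit([0,0,0],[-.001,-.006,-.008]); s=check()
yaw=np.radians(-8.5);_,d,n,x=standframe([0,0,yaw]);print(d*.05/.25, n*.002/.25)
E
```

```text
t 15.65 pos [ 0.4549 -0.0863  0.0757] err mm [0.1874 0.4016 0.4444] rot err deg [ 0.0078 -0.0105  0.0055] F [ 0.87    0.2222 -1.003 ] T [ 0.4578 -0.2703  0.0956] w 0.0637
q [-0.3431  0.7495  0.0494  2.0716  0.7698  0.7747 -1.1329]
[-0.0242 -0.162   0.1147] [0.0007 0.0045 0.0066]
```

Request:
{"fn": "move_arm", "kwargs": {
  "series": [
    [[0, 0, 0], [0, 0.004, 0.006], 0],
    [[0, 0, 0], [-0.007, -0.044, 0.04], 0],
    [[0, 0, 0], [-0.014, -0.09, 0.075], 0],
    [[0, 0, 0], [-0.024, -0.158, 0.121], 0],
    [[0, 0, 0], [-0.024, -0.18, 0.2], 0],
    [[0, 0, 0], [-0.024, -0.18, 0.35], 0],
    [[0, 0, 0], [-0.024, -0.18, 0.5], 0],
    [[0, 0, 0], [-0.024, -0.18, 0.6], 0]
  ]
}}

```text
time_s: 16.45
tool_pos: [0.4479, -0.1334, 0.2288]
ee_rot: [-0.461, 0.884, -0.067, 0.036]
force: [1.3, -0.2, -5.2]
gripper_width: 0.0637
```

```bash
python3 - <<'E'
from plan import *
commit([0,0,0],[-.024,-.18,.6]); check()
# sleeve-run: final commanded seated tcp; shaft axis as used: x(y)= line
yaw=np.radians(1.8); out=np.array([np.sin(yaw),-np.cos(yaw),0])
# TCP reference along shaft for zero out: sleeve seated at y .1896 x .5522 with grasp 30 mm out
base=np.array([.5522,.1896,.1607])-.03*out; print('base',base)
Rt=toolrot(np.radians(1.85),0)
for o in [.138+.03]:
    c=base+out*(o+.013); print(c); goto(c,Rt)
E
```

```text
t 16.45 pos [ 0.4479 -0.1334  0.2288] err mm [-0.8859 -1.6855  3.5165] rot err deg [-0.0089 -0.1071 -0.183 ] F [ 1.2672 -0.2359 -5.2326] T [ 1.1972 -0.3295  0.1112] w 0.0637
q [-0.2357  0.4612  0.0197  2.0141  0.6666  1.0222 -0.8286]
base [0.5513 0.2196 0.1607]
[0.5569 0.0387 0.1607]
turn [ 0.305 -0.017  0.088] shift [ 0.433  0.682 -0.258] deg 36.4 mm 212.0
```

Request:
{"fn": "move_arm", "kwargs": {
  "series": [
    [[0.061, -0.003, 0.018], [0.08, 0.1, 0], 0],
    [[0.122, -0.007, 0.035], [0.16, 0.2, 0], 0],
    [[0.183, -0.01, 0.053], [0.25, 0.3, 0], 0],
    [[0.244, -0.014, 0.07], [0.34, 0.42, -0.08], 0],
    [[0.305, -0.017, 0.088], [0.433, 0.56, -0.16], 0],
    [[0.305, -0.017, 0.088], [0.433, 0.66, -0.258], 0],
    [[0.305, -0.017, 0.088], [0.433, 0.682, -0.258], 0],
    [[0.305, -0.017, 0.088], [0.433, 0.682, -0.258], 0],
    [[0.305, -0.017, 0.088], [0.433, 0.682, -0.258], 0],
    [[0.305, -0.017, 0.088], [0.433, 0.682, -0.258], 0]
  ]
}}

```text
time_s: 17.45
tool_pos: [0.5573, 0.0378, 0.1625]
ee_rot: [-0.706, 0.708, 0.012, -0.011]
force: [1.3, 0.4, -5.8]
gripper_width: 0.0639
```

```bash
python3 - <<'E'
from plan import *
commit([.305,-.017,.088],[.433,.682,-.258]); s=check()
w=eyes.get_image('wrist');cv2.imwrite('pics/w12.png',cv2.resize(w[70:270,180:380],None,fx=3,fy=3,interpolation=cv2.INTER_CUBIC)); import pickle; pickle.dump(s,open('w12.pkl','wb'))
E
```

```text
t 17.45 pos [0.5573 0.0378 0.1625] err mm [ 0.3047 -0.9986  1.7432] rot err deg [-0.0945 -0.0898 -0.0357] F [ 1.3049  0.4368 -5.8416] T [-0.0244 -0.0891 -0.0475] w 0.0639
q [ 0.051   0.5594 -0.2569  1.8189  0.1939  0.7867 -0.2732]
```

View pics/w12.png

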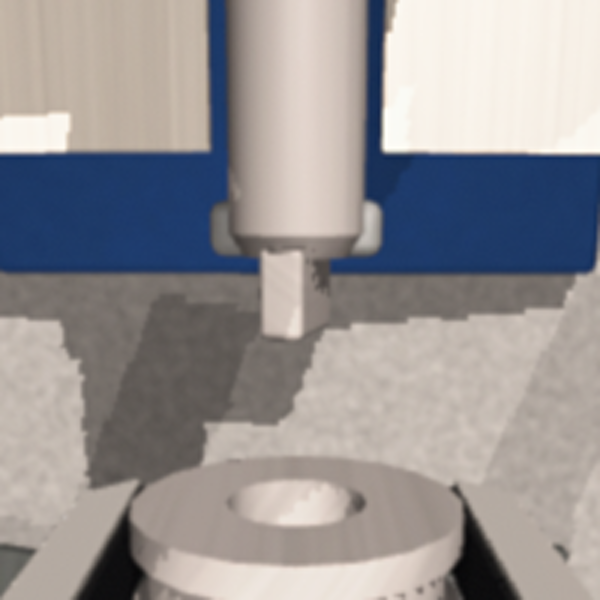

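Request:
{"fn": "move_arm", "kwargs": {
  "series": [
    [[0, 0, 0], [-0.002, 0.05, 0], 0],
    [[0, 0, 0], [-0.003, 0.1, 0], 0],
    [[0, 0, 0], [-0.004, 0.13, 0], 0],
    [[0, 0, 0], [-0.005, 0.16, 0], 0],
    [[0, 0, 0], [-0.005, 0.16, 0], 0],
    [[0, 0, 0], [-0.005, 0.16, 0], 0]
  ]
}}

```text
time_s: 18.1
tool_pos: [0.5557, 0.0791, 0.1611]
ee_rot: [-0.707, 0.707, 0.012, -0.012]
force: [0.2, -1.1, -5.0]
gripper_width: 0.0642
```

```bash
python3 - <<'E'
from plan import *
commit([0,0,0],[-.005,.16,0]); s=check()
w=eyes.get_image('wrist');cv2.imwrite('pics/w13.png',cv2.resize(w[70:270,180:380],None,fx=3,fy=3,interpolation=cv2.INTER_CUBIC))
E
```

```text
t 18.1 pos [0.5557 0.0791 0.1611] err mm [-0.0413  0.3462  0.3738] rot err deg [-0.0267  0.0149  0.027 ] F [ 0.2019 -1.0761 -5.0376] T [-0.0466 -0.0803  0.0034] w 0.0642
q [-0.0228  0.5656 -0.2561  1.8111  0.1924  0.7899 -0.3431]
```

View pics/w13.png

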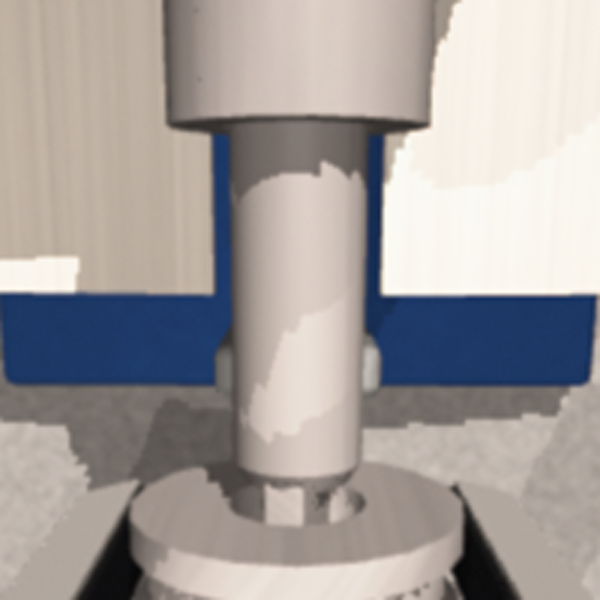

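Request:
{"fn": "move_arm", "kwargs": {
  "series": [
    [[0, 0, 0], [0, 0.02, 0], 0],
    [[0, 0, 0], [-0.001, 0.04, 0], 0],
    [[0, 0, 0], [-0.002, 0.06, 0], 0],
    [[0, 0, 0], [-0.002, 0.06, 0], 0]
  ]
}}

```text
time_s: 18.55
tool_pos: [0.5557, 0.0952, 0.1617]
ee_rot: [0.707, -0.707, -0.012, 0.012]
force: [-0.1, -0.0, -2.0]
gripper_width: 0.0638
```

```bash
python3 - <<'E'
from plan import *
commit([0,0,0],[-.002,.06,0]); s=check()
E
```

```text
t 18.55 pos [0.5557 0.0952 0.1617] err mm [0.4681 1.4518 0.9292] rot err deg [ 0.0481 -0.0667  0.0486] F [-0.1279 -0.0392 -1.9894] T [ 0.0451 -0.1044 -0.0126] w 0.0638
q [-0.0504  0.5673 -0.2563  1.8054  0.1914  0.792  -0.369 ]
```

Request:
{"fn": "move_arm", "kwargs": {
  "series": [
    [[0, 0, 0], [-0.001, 0.03, 0.004], 0],
    [[0, 0, 0], [-0.002, 0.07, 0.004], 0],
    [[0, 0, 0], [-0.004, 0.11, 0.004], 0],
    [[0, 0, 0], [-0.005, 0.15, 0.004], 0],
    [[0, 0, 0], [-0.006, 0.18, 0.004], 0],
    [[0, 0, 0], [-0.006, 0.18, 0.004], 0],
    [[0, 0, 0], [-0.006, 0.18, 0.004], 0]
  ]
}}

```text
time_s: 19.25
tool_pos: [0.5537, 0.1391, 0.1621]
ee_rot: [-0.707, 0.707, 0.012, -0.012]
force: [-0.6, -0.5, -6.4]
gripper_width: 0.0638
```

```bash
python3 - <<'E'
from plan import *
commit([0,0,0],[-.006,.18,.004]); s=check()
E
```

```text
t 19.25 pos [0.5537 0.1391 0.1621] err mm [-0.0309  0.315   0.3786] rot err deg [-0.0268  0.0102  0.022 ] F [-0.6499 -0.5421 -6.4258] T [ 0.0149 -0.0526  0.0036] w 0.0638
q [-0.1304  0.5764 -0.253   1.7841  0.1904  0.8055 -0.443 ]
```

Request:
{"fn": "move_arm", "kwargs": {
  "series": [
    [[0, 0, 0], [0, 0.012, 0], 0],
    [[0, 0, 0], [-0.001, 0.024, 0], 0],
    [[0, 0, 0], [-0.001, 0.036, 0], 0],
    [[0, 0, 0], [-0.001, 0.048, 0], 0],
    [[0, 0, 0], [-0.002, 0.056, 0], 0],
    [[0, 0, 0], [-0.002, 0.056, 0], 0],
    [[0, 0, 0], [-0.002, 0.056, 0], 0]
  ]
}}

```text
time_s: 19.95
tool_pos: [0.5534, 0.1484, 0.1622]
ee_rot: [-0.705, 0.709, 0.01, -0.011]
force: [-0.6, -7.8, -2.2]
gripper_width: 0.0639
```

```bash
python3 - <<'E'
from plan import *
commit([0,0,0],[-.002,.056,0]); s=check()
w=eyes.get_image('wrist');cv2.imwrite('pics/w14.png',cv2.resize(w[70:270,180:380],None,fx=3,fy=3,interpolation=cv2.INTER_CUBIC))
E
```

```text
t 19.95 pos [0.5534 0.1484 0.1622] err mm [ 0.1583 -4.3485  0.4551] rot err deg [-0.3503  0.0541 -0.1565] F [-0.6141 -7.8179 -2.1514] T [-1.8104 -0.0319  0.0114] w 0.0639
q [-0.1531  0.5797 -0.2482  1.7762  0.1934  0.8126 -0.4659]
```

View pics/w14.png

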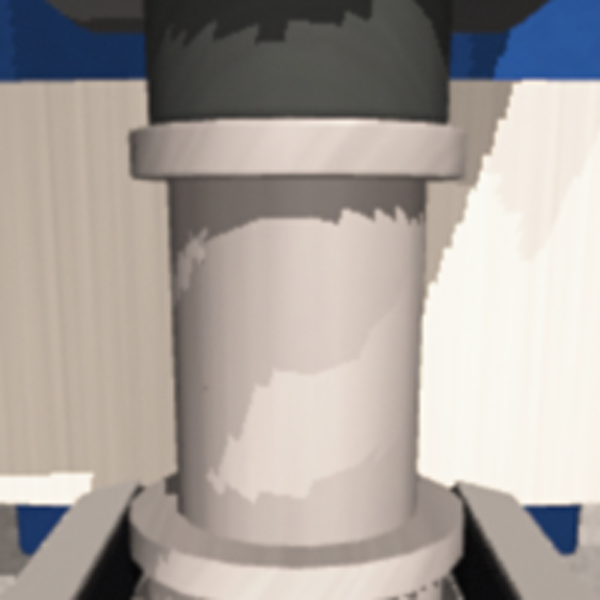

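Request:
{"fn": "move_arm", "kwargs": {
  "series": [
    [[0, 0, 0], [0, 0.014, 0], 0],
    [[0, 0, 0], [0, 0.014, 0], 0],
    [[0, 0, 0], [0, 0.014, 0], 0]
  ]
}}

```text
time_s: 20.3
tool_pos: [0.5533, 0.1484, 0.1622]
ee_rot: [-0.703, 0.711, 0.009, -0.011]
force: [-0.9, -14.4, 0.4]
gripper_width: 0.0639
```

```bash
python3 - <<'E'
from plan import *
commit([0,0,0],[0,.014,0]); s=check()
E
```

```text
t 20.3 pos [0.5533 0.1484 0.1622] err mm [ 0.0965 -7.8641  0.4324] rot err deg [-0.616   0.1076 -0.241 ] F [ -0.9425 -14.4415   0.4258] T [-3.0713  0.0021  0.1537] w 0.0639
q [-0.158   0.5804 -0.245   1.7743  0.1961  0.8163 -0.4712]
```

Request:
{"fn": "move_arm", "kwargs": {
  "series": [
    [[0, 0, 0], [0, -0.02, 0], 0],
    [[0, 0, 0], [0, -0.029, 0], 0],
    [[0, 0, 0], [0, -0.029, 0], 1],
    [[0, 0, 0], [0, -0.029, 0], 1],
    [[0, 0, 0], [0, -0.029, 0], 1],
    [[0, 0, 0], [0, -0.029, 0], 1],
    [[0, 0, 0], [0, -0.029, 0], 1],
    [[0, 0, 0], [0, -0.029, 0.1], 1],
    [[0, 0, 0], [0, -0.029, 0.25], 1],
    [[0, 0, 0], [0, -0.029, 0.45], 1]
  ]
}}

```text
time_s: 21.3
tool_pos: [0.5519, 0.149, 0.2743]
ee_rot: [-0.707, 0.707, 0.01, -0.014]
force: [0.8, 1.1, -0.5]
gripper_width: 0.0941
```

```bash
python3 - <<'E'
from plan import *
commit([0,0,0],[0,-.029,.45]); s=check()
a=eyes.get_image('scene');cv2.imwrite('pics/s15.png',a)
w=eyes.get_image('wrist');cv2.imwrite('pics/w15.png',w)
E
```

```text
t 21.3 pos [0.5519 0.149  0.2743] err mm [-1.3885  0.0219  0.09  ] rot err deg [-0.0586  0.2468  0.0217] F [ 0.8025  1.1195 -0.4803] T [-0.0677 -0.133  -0.0288] w 0.0941
q [-0.1266  0.4577 -0.2808  1.6404  0.1391  1.0679 -0.4141]
```

View pics/w15.png

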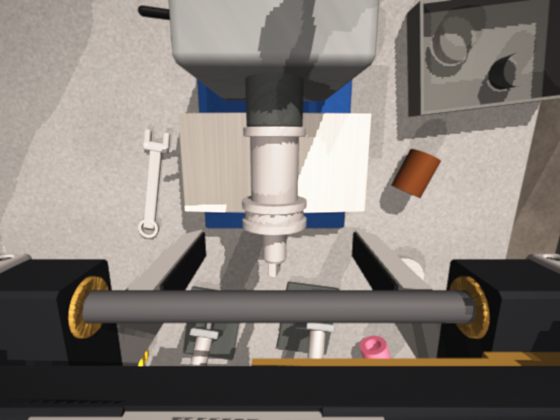

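```bash
python3 - <<'E'
from plan import *
T=lambda p:un(p,230,120,4.2);S=lambda p:un(p,130,130,4.4)
print('bottle cap',onz(T([(652,102)]),'top',.148),onz(S([(117,565)]),'scene',.148))
print('cap plate top(z.103)',onz(T([(592,418),(598,352)]),'top',.103),onz(S([(236,395),(248,335)]),'scene',.103))
yaw=np.radians(-8.2);_,d,n,x=standframe([0,0,yaw]);root=np.array([.544,-.288,.085]);c=root+.034*d-.0015*n;print(c,'axis pt far',root+.068*d)
Rt=toolrot(yaw,np.radians(35))
for off in [.13,0]: print(c-.019*n+off*n);goto(c-.019*n+off*n,Rt)
E
```

```text
bottle cap [[ 0.6932 -0.3044  0.148 ]] [[ 0.6971 -0.303   0.148 ]]
cap plate top(z.103) [[ 0.5267 -0.2713  0.103 ]
 [ 0.5637 -0.2771  0.103 ]] [[ 0.5681 -0.2739  0.103 ]
 [ 0.5299 -0.2741  0.103 ]]
[ 0.5399 -0.3164  0.1033] axis pt far [ 0.5361 -0.3431  0.124 ]
[ 0.549  -0.2534  0.1942]
turn [-0.305  0.017 -0.085] shift [-0.017 -1.61  -0.32 ] deg 36.4 mm 410.0
[ 0.5384 -0.3272  0.0877]
turn [-0.305  0.017 -0.085] shift [-0.06  -1.905 -0.746] deg 36.4 mm 512.0
```

Request:
{"fn": "move_arm", "kwargs": {
  "series": [
    [[0, 0, 0], [0, -0.15, 0.1], 1],
    [[0, 0, 0], [0, -0.33, 0.1], 1],
    [[-0.061, 0.003, -0.017], [0, -0.5, 0.1], 1],
    [[-0.122, 0.007, -0.034], [0, -0.67, 0.1], 1],
    [[-0.183, 0.01, -0.051], [0, -0.84, 0.1], 1],
    [[-0.244, 0.014, -0.068], [0, -1, 0.1], 1],
    [[-0.305, 0.017, -0.085], [0, -1, 0], 1]
  ]
}}

```text
time_s: 22.1
tool_pos: [0.5545, -0.1076, 0.2786]
ee_rot: [-0.457, 0.886, -0.066, 0.039]
force: [0.6, 0.5, -0.5]
gripper_width: 0.0938
```

```bash
python3 - <<'E'
from plan import *
commit([-.305,.017,-.085],[0,-1,0]); check()
yaw=np.radians(-8.2);_,d,n,x=standframe([0,0,yaw]);root=np.array([.545,-.2865,.085]);c=root+.034*d-.0015*n
Rt=toolrot(yaw,np.radians(35))
goto(c-.019*n+.11*n,Rt)
E
```

```text
t 22.1 pos [ 0.5545 -0.1076  0.2786] err mm [ 1.2148 -6.6108  4.3068] rot err deg [-0.4991 -0.4866 -0.5768] F [ 0.6006  0.5272 -0.5158] T [ 0.5436 -0.2525 -0.0069] w 0.0938
q [-0.2175  0.543  -0.0183  1.6736  0.6147  1.2463 -0.6876]
turn [-0.001 -0.    -0.   ] shift [-0.02  -0.649 -0.386] deg 0.1 mm 189.0
```

Request:
{"fn": "move_arm", "kwargs": {
  "series": [
    [[0, 0, 0], [-0.005, -0.15, -0.06], 1],
    [[0, 0, 0], [-0.01, -0.3, -0.12], 1],
    [[0, 0, 0], [-0.015, -0.45, -0.2], 1],
    [[0, 0, 0], [-0.02, -0.6, -0.3], 1],
    [[0, 0, 0], [-0.02, -0.649, -0.386], 1],
    [[0, 0, 0], [-0.02, -0.649, -0.386], 1],
    [[0, 0, 0], [-0.02, -0.649, -0.386], 1],
    [[0, 0, 0], [-0.02, -0.649, -0.386], 1]
  ]
}}

```text
time_s: 22.9
tool_pos: [0.5497, -0.261, 0.1789]
ee_rot: [-0.462, 0.884, -0.062, 0.033]
force: [0.2, 0.8, 0.4]
gripper_width: 0.094
```

```bash
cat > ov.py <<'E'
from plan import *
import pickle,sys
def ov(tag,root,yaw,parts,box,k):
    s=pickle.load(open(f'{tag}.pkl','rb'));w=cv2.imread(f'pics/{tag}.png');W=wristcam(s)
    _,d,n,x=standframe([0,0,yaw]); x0,y0,x1,y1=box
    m=cv2.resize(w[y0:y1,x0:x1],None,fx=k,fy=k,interpolation=cv2.INTER_CUBIC);th=np.linspace(0,2*np.pi,60)
    dr=lambda P,c,col:cv2.polylines(m,[((proj(P,W)-[x0,y0]+.5)*k).astype(int)],c,col,1)
    for t,rad,o in parts: dr(root+d*t+n*o+rad*(np.outer(np.cos(th),x)+np.outer(np.sin(th),n)),True,(0,255,0))
    dr([root+.022*n-.02*x,root+.022*n+.02*x],False,(0,0,255))
    cv2.imwrite(f'pics/{tag}o.png',m)
E
python3 - <<'E'
from ov import *
commit([0,0,0],[-.02,-.649,-.386]); s=check()
pickle.dump(s,open('w16.pkl','wb'));w=eyes.get_image('wrist');cv2.imwrite('pics/w16.png',w)
ov('w16',np.array([.545,-.2865,.085]),np.radians(-8.2),[(0,.027,-.0015),(.068,.027,-.0015)],(180,60,380,260),3)
E
```

```text
t 22.9 pos [ 0.5497 -0.261   0.1789] err mm [1.4959 2.2191 1.1909] rot err deg [ 0.0669 -0.1138  0.1481] F [0.2213 0.7586 0.4303] T [ 0.5311 -0.1256  0.005 ] w 0.094
q [ 0.0016  0.6491  0.0524  1.805   0.7571  0.9113 -0.6402]
```

View pics/w16o.png

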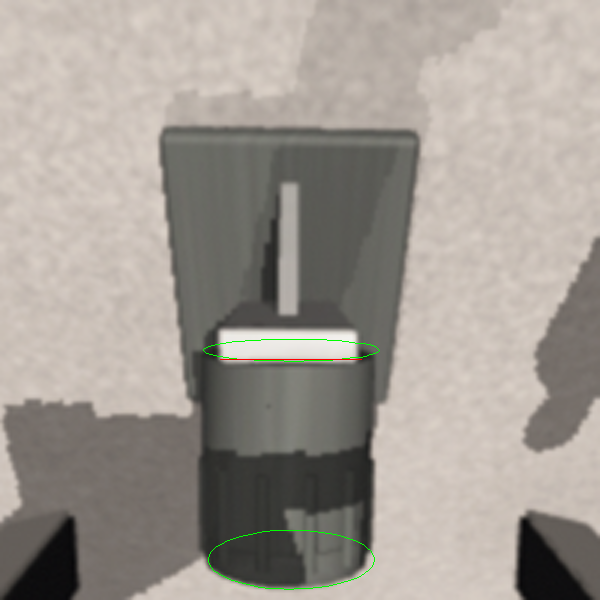

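View pics/w16.png

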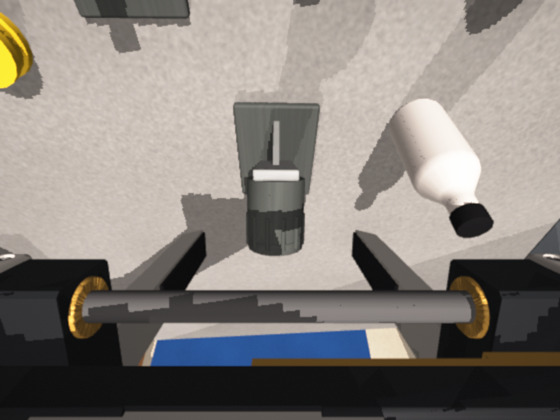

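Request:
{"fn": "move_arm", "kwargs": {
  "series": [
    [[0, 0, 0], [-0.01, -0.06, -0.09], 1],
    [[0, 0, 0], [-0.02, -0.125, -0.18], 1],
    [[0, 0, 0], [-0.03, -0.19, -0.27], 1],
    [[0, 0, 0], [-0.04, -0.25, -0.36], 1],
    [[0, 0, 0], [-0.04, -0.25, -0.36], 1],
    [[0, 0, 0], [-0.04, -0.25, -0.36], 1],
    [[0, 0, 0], [-0.04, -0.25, -0.36], 1],
    [[0, 0, 0], [-0.04, -0.25, -0.36], 1]
  ]
}}

```text
time_s: 23.75
tool_pos: [0.5399, -0.3242, 0.0895]
ee_rot: [-0.461, 0.884, -0.062, 0.033]
force: [0.0, -0.4, 0.3]
gripper_width: 0.0937
```

```bash
python3 - <<'E'
from ov import *
commit([0,0,0],[-.04,-.25,-.36]); s=check()
pickle.dump(s,open('w17.pkl','wb'));w=eyes.get_image('wrist');cv2.imwrite('pics/w17.png',w)
ov('w17',np.array([.544,-.2865,.085]),np.radians(-8.2),[(0,.027,-.0015),(.034,.027,-.0015)],(180,160,380,310),3.5)
E
```

```text
t 23.75 pos [ 0.5399 -0.3242  0.0895] err mm [1.6549 1.5261 1.7575] rot err deg [ 0.0247 -0.1594  0.099 ] F [ 0.0191 -0.4013  0.2817] T [ 0.4999 -0.1074 -0.007 ] w 0.0937
q [ 0.0669  0.7891  0.1235  1.8558  0.8844  0.6999 -0.7361]
```

View pics/w17o.png

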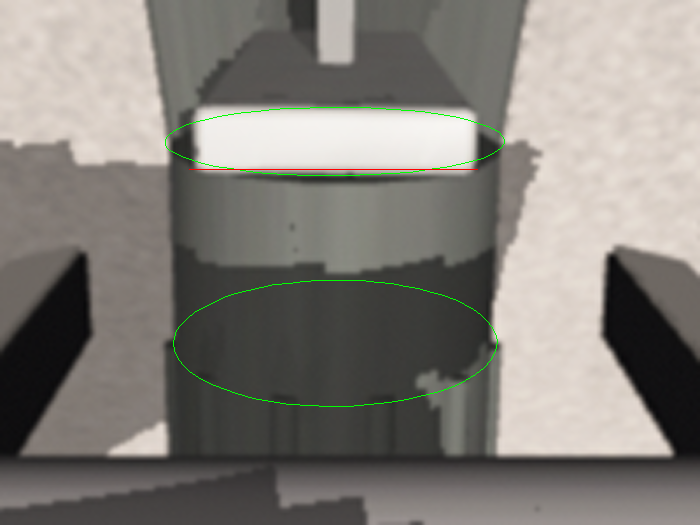

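Request:
{"fn": "move_arm", "kwargs": {
  "series": [
    [[0, 0, 0], [-0.004, -0.029, 0.021], 1],
    [[0, 0, 0], [-0.004, -0.029, 0.021], 1],
    [[0, 0, 0], [-0.004, -0.029, 0.021], 0],
    [[0, 0, 0], [-0.004, -0.029, 0.021], 0],
    [[0, 0, 0], [-0.004, -0.029, 0.021], 0],
    [[0, 0, 0], [-0.004, -0.029, 0.021], 0],
    [[0, 0, 0], [-0.004, -0.029, 0.021], 0],
    [[0, 0, 0], [-0.004, -0.029, 0.021], 0],
    [[0, 0, 0], [-0.004, -0.029, 0.021], 0]
  ]
}}

```text
time_s: 24.7
tool_pos: [0.5368, -0.3328, 0.0935]
ee_rot: [-0.461, 0.885, -0.064, 0.032]
force: [-1.2, -0.4, 0.6]
gripper_width: 0.0536
```

```bash
python3 - <<'E'
from ov import *
commit([0,0,0],[-.004,-.029,.021]); s=check()
_,d,n,x=standframe([0,0,np.radians(-8.2)]);print((d*.055+n*.0015)/.25)
E
```

```text
t 24.7 pos [ 0.5368 -0.3328  0.0935] err mm [-0.4789  0.2228  0.4613] rot err deg [-0.0138  0.0452 -0.0337] F [-1.2055 -0.4221  0.6467] T [ 0.5165  0.091  -0.1546] w 0.0536
q [ 0.0813  0.7832  0.124   1.8542  0.8838  0.7021 -0.7193]
[-0.0252 -0.175   0.1311]
```

Gripped at 53.6 mm (54 expected). Draw off and lift.

Request:
{"fn": "move_arm", "kwargs": {
  "series": [
    [[0, 0, 0], [0, 0.003, 0.005], 0],
    [[0, 0, 0], [-0.006, -0.043, 0.038], 0],
    [[0, 0, 0], [-0.013, -0.088, 0.07], 0],
    [[0, 0, 0], [-0.019, -0.133, 0.1], 0],
    [[0, 0, 0], [-0.026, -0.178, 0.133], 0],
    [[0, 0, 0], [-0.026, -0.178, 0.25], 0],
    [[0, 0, 0], [-0.026, -0.178, 0.4], 0],
    [[0, 0, 0], [0, -0.1, 0.55], 0],
    [[0, 0, 0], [0.03, 0.05, 0.6], 0],
    [[0, 0, 0], [0.06, 0.2, 0.6], 0]
  ]
}}

```text
time_s: 25.7
tool_pos: [0.5529, -0.2838, 0.2472]
ee_rot: [-0.461, 0.884, -0.064, 0.036]
force: [0.5, 0.0, -3.5]
gripper_width: 0.0536
```

```bash
cat > capp.py <<'E'
from plan import *
yawS=np.radians(1.8); out=np.array([np.sin(yawS),-np.cos(yawS),0]); xs=np.array([np.cos(yawS),np.sin(yawS),0])
base=np.array([.5516,.2196,.1607+.019])   # shaft root in commanded coords (grasp-centre coordinates)
def cap_tcp(o,roll,gz=.043,dz=0,dx=0,L=.019):
    Rt=toolrot(np.radians(1.85),0,np.radians(roll)); ty=Rt.as_matrix()[:,1]
    return base+out*(o+gz)+np.array([0,0,dz])+xs*dx+L*ty, Rt
E
python3 - <<'E'
from capp import *
commit([0,0,0],[.06,.2,.6]); check()
p,Rt=cap_tcp(.138+.03,-15); print(p,Rt.as_matrix()); goto(p,Rt)
E
```

```text
t 25.7 pos [ 0.5529 -0.2838  0.2472] err mm [ 0.6567 -0.7853  4.1832] rot err deg [-0.044  -0.3529 -0.2255] F [ 0.4871  0.0243 -3.517 ] T [ 1.0074 -0.37    0.1061] w 0.0536
q [ 0.0561  0.5664  0.0262  1.729   0.7166  1.0211 -0.5097]
[0.5631 0.0089 0.1613] [[ 0.9654  0.2587 -0.0323]
 [ 0.0312  0.0084  0.9995]
 [ 0.2588 -0.9659 -0.    ]]
turn [ 0.296 -0.144  0.124] shift [ 0.044  1.167 -0.327] deg 40.4 mm 303.0
```

Request:
{"fn": "move_arm", "kwargs": {
  "series": [
    [[0.049, -0.024, 0.021], [0.01, 0.15, 0], 0],
    [[0.099, -0.048, 0.041], [0.02, 0.32, 0], 0],
    [[0.148, -0.072, 0.062], [0.03, 0.5, 0], 0],
    [[0.197, -0.096, 0.083], [0.04, 0.67, -0.05], 0],
    [[0.247, -0.12, 0.103], [0.044, 0.84, -0.12], 0],
    [[0.296, -0.144, 0.124], [0.044, 1, -0.2], 0],
    [[0.296, -0.144, 0.124], [0.044, 1, -0.327], 0]
  ]
}}

```text
time_s: 26.4
tool_pos: [0.5627, -0.0322, 0.1633]
ee_rot: [0.703, -0.699, -0.105, -0.082]
force: [0.2, -1.1, -4.0]
gripper_width: 0.0535
```

Request:
{"fn": "move_arm", "kwargs": {
  "series": [
    [[0, 0, 0], [0, 0.1, 0], 0],
    [[0, 0, 0], [0, 0.167, 0], 0],
    [[0, 0, 0], [0, 0.167, 0], 0],
    [[0, 0, 0], [0, 0.167, 0], 0],
    [[0, 0, 0], [0, 0.167, 0], 0],
    [[0, 0, 0], [0, 0.167, 0], 0]
  ]
}}

```text
time_s: 27.0
tool_pos: [0.5632, 0.0074, 0.1619]
ee_rot: [0.702, -0.7, -0.103, -0.082]
force: [-0.1, 0.3, -4.0]
gripper_width: 0.0536
```

```bash
python3 - <<'E'
from capp import *
import pickle
commit([.296,-.144,.124],[.044,1,-.327]);commit([0,0,0],[0,.167,0]); s=check()
w=eyes.get_image('wrist');cv2.imwrite('pics/w18.png',w);pickle.dump(s,open('w18.pkl','wb'))
cv2.imwrite('pics/w18a.png',cv2.resize(w[70:270,180:380],None,fx=3,fy=3,interpolation=cv2.INTER_CUBIC))
E
```

```text
t 27.0 pos [0.5632 0.0074 0.1619] err mm [-0.0057 -1.3264  0.6533] rot err deg [-0.0484  0.0027 -0.1201] F [-0.0652  0.3409 -4.0288] T [-0.0991  0.3557  0.0158] w 0.0536
q [ 0.1049  0.4646 -0.2454  2.0704  0.3564  0.3779 -0.3868]
```

View pics/w18a.png

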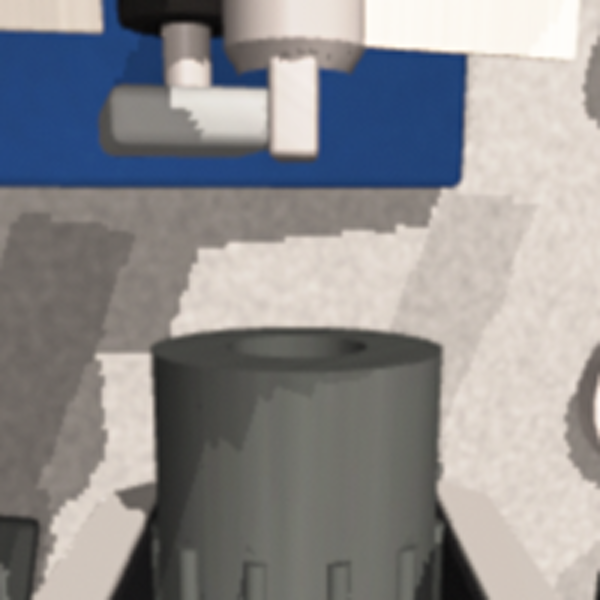

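Request:
{"fn": "move_arm", "kwargs": {
  "series": [
    [[0, 0, 0], [-0.004, 0.03, 0.002], 0],
    [[0, 0, 0], [-0.006, 0.08, 0.002], 0],
    [[0, 0, 0], [-0.007, 0.12, 0.002], 0],
    [[0, 0, 0], [-0.008, 0.16, 0.002], 0],
    [[0, 0, 0], [-0.008, 0.16, 0.002], 0],
    [[0, 0, 0], [-0.008, 0.16, 0.002], 0],
    [[0, 0, 0], [-0.008, 0.16, 0.002], 0]
  ]
}}

```text
time_s: 27.75
tool_pos: [0.5612, 0.0485, 0.1621]
ee_rot: [0.702, -0.7, -0.103, -0.081]
force: [-0.5, -0.3, -4.5]
gripper_width: 0.054
```

```bash
python3 - <<'E'
from capp import *
import pickle
commit([0,0,0],[-.008,.16,.002]); s=check()
w=eyes.get_image('wrist');cv2.imwrite('pics/w19.png',w)
cv2.imwrite('pics/w19a.png',cv2.resize(w[90:240,200:350],None,fx=4,fy=4,interpolation=cv2.INTER_CUBIC))
E
```

```text
t 27.75 pos [0.5612 0.0485 0.1621] err mm [-0.0521 -0.2726  0.3812] rot err deg [-0.0286  0.0191 -0.0396] F [-0.4982 -0.3213 -4.5192] T [-0.0224  0.3887 -0.0312] w 0.054
q [-0.0084  0.4621 -0.2093  2.0701  0.3654  0.3815 -0.4765]
```

View pics/w19a.png

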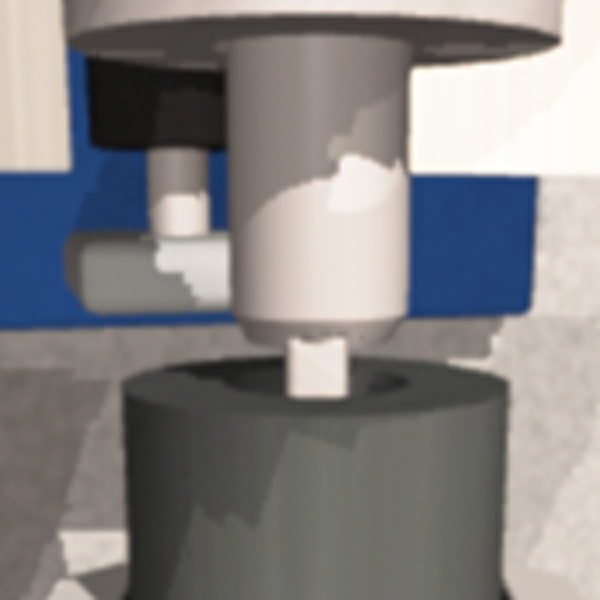

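Request:
{"fn": "move_arm", "kwargs": {
  "series": [
    [[0, 0, 0], [0.001, 0.015, 0], 0],
    [[0, 0, 0], [0, 0.03, 0], 0],
    [[0, 0, 0], [0, 0.045, 0], 0],
    [[0, 0, 0], [0, 0.06, 0], 0],
    [[0, 0, 0], [0, 0.06, 0], 0],
    [[0, 0, 0], [0, 0.06, 0], 0]
  ]
}}

```text
time_s: 28.4
tool_pos: [0.5614, 0.0649, 0.1625]
ee_rot: [0.702, -0.7, -0.104, -0.081]
force: [-2.1, 1.2, -0.2]
gripper_width: 0.0535
```

```bash
python3 - <<'E'
from capp import *
import pickle
commit([0,0,0],[0,.06,0]); s=check()
w=eyes.get_image('wrist');cv2.imwrite('pics/w20.png',w)
cv2.imwrite('pics/w20a.png',cv2.resize(w[90:240,200:350],None,fx=4,fy=4,interpolation=cv2.INTER_CUBIC))
E
```

```text
t 28.4 pos [0.5614 0.0649 0.1625] err mm [0.1538 1.1618 0.727 ] rot err deg [ 0.037  -0.0336  0.0536] F [-2.1069  1.2361 -0.1872] T [0.1551 0.5133 0.083 ] w 0.0535
q [-0.0503  0.463  -0.1979  2.0659  0.3681  0.3847 -0.509 ]
```

View pics/w20a.png

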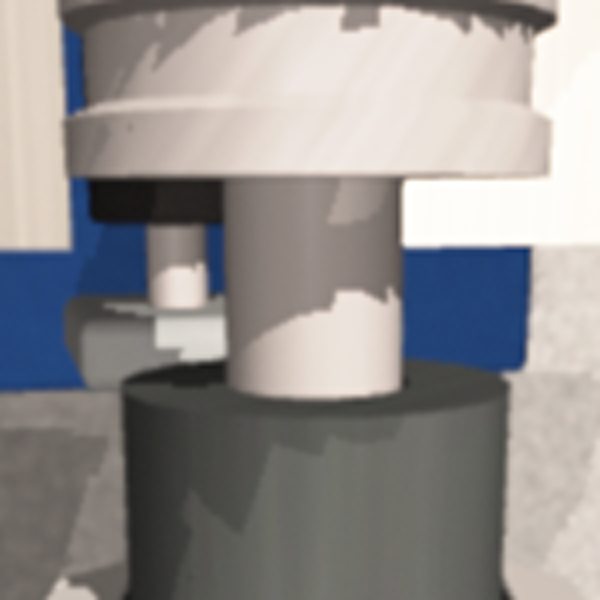

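Request:
{"fn": "move_arm", "kwargs": {
  "series": [
    [[0, 0, 0], [-0.001, 0.01, 0.004], 0],
    [[0, 0, 0], [-0.002, 0.025, 0.005], 0],
    [[0, 0, 0], [-0.002, 0.04, 0.005], 0],
    [[0, 0, 0], [-0.002, 0.048, 0.005], 0],
    [[0, 0, 0], [-0.002, 0.048, 0.005], 0]
  ]
}}

```text
time_s: 28.95
tool_pos: [0.5608, 0.0767, 0.1634]
ee_rot: [0.702, -0.7, -0.104, -0.081]
force: [-0.9, -0.7, -3.4]
gripper_width: 0.0536
```

```bash
python3 - <<'E'
from capp import *
commit([0,0,0],[-.002,.048,.005]); s=check()
E
```

```text
t 28.95 pos [0.5608 0.0767 0.1634] err mm [0.0061 0.9972 0.3804] rot err deg [0.0122 0.0057 0.0483] F [-0.8955 -0.7468 -3.4013] T [-0.0633  0.3734 -0.038 ] w 0.0536
q [-0.0816  0.4625 -0.1895  2.0617  0.3696  0.3912 -0.5338]
```

Now feel for the slot: 6 mm more.

Request:
{"fn": "move_arm", "kwargs": {
  "series": [
    [[0, 0, 0], [0, 0.01, 0], 0],
    [[0, 0, 0], [-0.001, 0.02, 0], 0],
    [[0, 0, 0], [-0.001, 0.028, 0], 0],
    [[0, 0, 0], [-0.001, 0.028, 0], 0],
    [[0, 0, 0], [-0.001, 0.028, 0], 0]
  ]
}}

```text
time_s: 29.45
tool_pos: [0.5606, 0.0832, 0.1635]
ee_rot: [0.702, -0.7, -0.104, -0.081]
force: [0.5, -0.2, -3.4]
gripper_width: 0.054
```

```bash
python3 - <<'E'
from capp import *
commit([0,0,0],[-.001,.028,0]); s=check()
E
```

```text
t 29.45 pos [0.5606 0.0832 0.1635] err mm [0.0593 0.4143 0.4955] rot err deg [-0.0005 -0.0022  0.0063] F [ 0.4516 -0.1992 -3.3877] T [-0.0718  0.3905  0.0095] w 0.054
q [-0.0996  0.463  -0.1836  2.0597  0.371   0.3933 -0.5485]
```

Request:
{"fn": "move_arm", "kwargs": {
  "series": [
    [[0, 0, 0], [0, 0.012, 0], 0],
    [[0, 0, 0], [-0.001, 0.024, 0], 0],
    [[0, 0, 0], [-0.001, 0.036, 0], 0],
    [[0, 0, 0], [-0.001, 0.044, 0], 0],
    [[0, 0, 0], [-0.001, 0.044, 0], 0],
    [[0, 0, 0], [-0.001, 0.044, 0], 0]
  ]
}}

```text
time_s: 30.05
tool_pos: [0.5602, 0.0922, 0.1634]
ee_rot: [0.701, -0.701, -0.103, -0.081]
force: [0.5, -5.0, -2.2]
gripper_width: 0.0533
```

```bash
python3 - <<'E'
from capp import *
commit([0,0,0],[-.001,.044,0]); s=check()
w=eyes.get_image('wrist')
cv2.imwrite('pics/w21a.png',cv2.resize(w[90:240,200:350],None,fx=4,fy=4,interpolation=cv2.INTER_CUBIC))
E
```

```text
t 30.05 pos [0.5602 0.0922 0.1634] err mm [-0.0486 -1.5017  0.4231] rot err deg [-0.1222  0.0367 -0.1023] F [ 0.5388 -5.0208 -2.1503] T [-1.1785  0.2333 -0.2619] w 0.0533
q [-0.1281  0.4645 -0.1731  2.0556  0.3741  0.3983 -0.5717]
```

View pics/w21a.png

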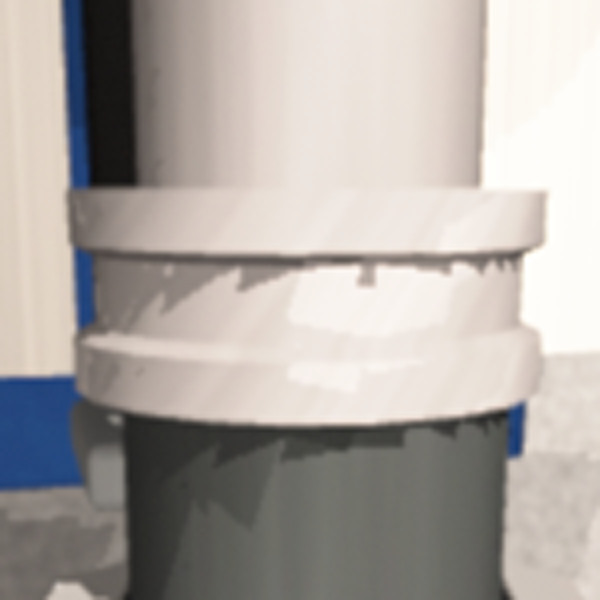

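Request:
{"fn": "move_arm", "kwargs": {
  "series": [
    [[0, 0, 0], [0, 0.02, 0], 0],
    [[0, 0, 0], [0, 0.02, 0], 0],
    [[0, 0, 0], [0, 0.02, 0], 0],
    [[0, 0, 0], [0, 0.02, 0], 0]
  ]
}}

```text
time_s: 30.5
tool_pos: [0.5601, 0.0924, 0.1633]
ee_rot: [-0.699, 0.703, 0.101, 0.082]
force: [0.2, -14.0, -0.5]
gripper_width: 0.054
```

```bash
python3 - <<'E'
from capp import *
commit([0,0,0],[0,.02,0]); s=check()
E
```

```text
t 30.5 pos [0.5601 0.0924 0.1633] err mm [-0.113  -6.3735  0.336 ] rot err deg [-0.4096  0.1135 -0.3773] F [  0.1508 -13.9657  -0.5256] T [-3.0873  0.0643 -0.6936] w 0.054
q [-0.139   0.4651 -0.1647  2.0535  0.3772  0.4031 -0.5819]
```

Request:
{"fn": "move_arm", "kwargs": {
  "series": [
    [[0, 0, 0], [0, -0.02, 0], 0],
    [[0, 0, 0], [0, -0.025, 0], 0],
    [[0, 0, 0], [0, -0.025, 0], 1],
    [[0, 0, 0], [0, -0.025, 0], 1],
    [[0, 0, 0], [0, -0.025, 0], 1],
    [[0, 0, 0], [0, -0.025, 0], 1],
    [[0, 0, 0], [0, -0.025, 0], 1],
    [[0, 0, 0], [0, -0.025, 0], 1],
    [[0, 0, 0], [-0.03, -0.025, 0.11], 1],
    [[0, 0, 0], [-0.07, -0.025, 0.26], 1],
    [[0, 0, 0], [-0.12, -0.025, 0.45], 1],
    [[0, 0, 0], [-0.13, -0.1, 0.6], 1]
  ]
}}

```text
time_s: 31.7
tool_pos: [0.5269, 0.077, 0.316]
ee_rot: [0.703, -0.699, -0.106, -0.08]
force: [1.7, -0.1, -0.1]
gripper_width: 0.094
```

```bash
python3 - <<'E'
from capp import *
commit([0,0,0],[-.13,-.1,.6]); s=check()
w=eyes.get_image('wrist');cv2.imwrite('pics/w22.png',w)
cv2.imwrite('pics/s22.png',eyes.get_image('scene'))
E
```

```text
t 31.7 pos [0.5269 0.077  0.316 ] err mm [-0.8173  3.2093  2.9922] rot err deg [ 0.0906 -0.0815  0.3039] F [ 1.6597 -0.0937 -0.0879] T [-0.0169  0.069  -0.0134] w 0.094
q [ 0.0259  0.2129 -0.3166  1.9291  0.1841  0.7613 -0.3558]
```

View pics/w22.png

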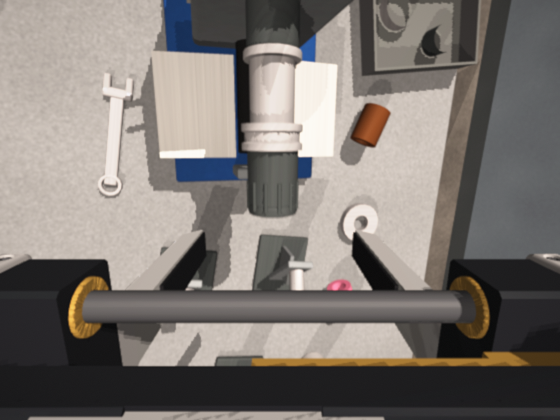

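View pics/s22.png

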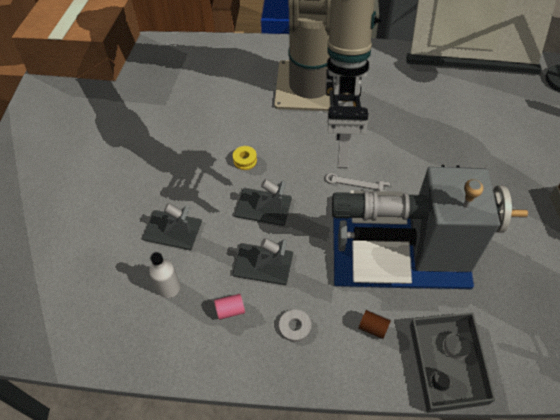

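```bash
python3 - <<'E'
import cv2
w=cv2.imread('pics/w22.png');s=cv2.imread('pics/s22.png')
a=cv2.resize(w[30:230,200:350],None,fx=2.9,fy=2.9,interpolation=cv2.INTER_CUBIC)
b=cv2.resize(s[180:235,325:430],None,fx=3.3,fy=3.3,interpolation=cv2.INTER_CUBIC)
b=cv2.copyMakeBorder(b,0,a.shape[0]-b.shape[0],0,0,0)
import numpy as np
cv2.imwrite('pics/f.png',np.hstack([a,b]))
E
```

```text
(no output)
```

View pics/f.png

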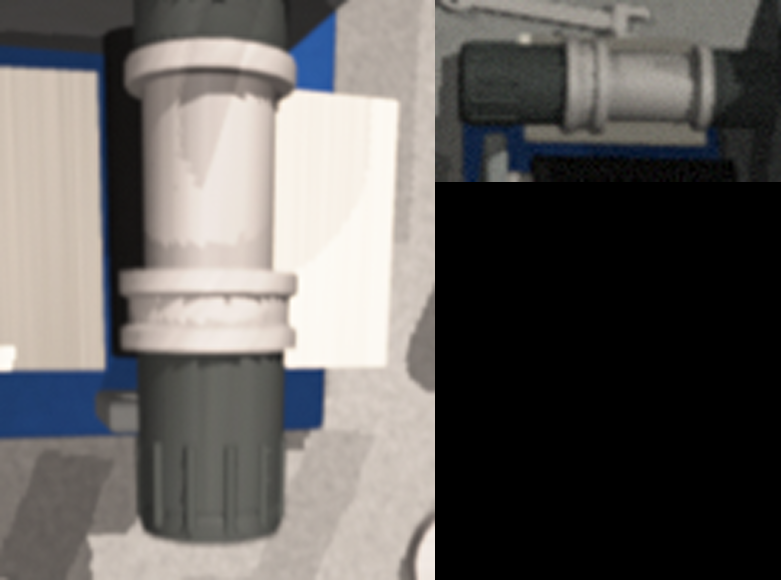

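Request:
{"fn": "move_arm", "kwargs": {
  "series": [
    [[0, 0, 0], [0, 0, 0], 1],
    [[0, 0, 0], [0, 0, 0], 1],
    [[0, 0, 0], [0, 0, 0], 1]
  ]
}}

```text
time_s: 32.1
tool_pos: [0.527, 0.0744, 0.3118]
ee_rot: [0.702, -0.7, -0.103, -0.08]
force: [0.3, -0.0, -0.4]
gripper_width: 0.094
```

```bash
python3 - <<'E'
from workcell import r
print(r.finish_job())
E
```

```text
the job is handed in; nothing more can be done
None
```

The sleeve, wheel and end cap are on the shaft in that order, each pushed home, and the job was handed in at 32.1 s.

- **Fitting:** Each part was pushed until it stopped, at 11–14 N axial load. I read the tang's lean at about 15° (top towards −x) from wrist pictures and pre-turned the cap to match. It dropped into the slot with no resistance, so I did not have to search by turning it.
- **Last checks:** In the last wrist and scene pictures the cap, wheel, sleeve and collar sit flush with no visible gaps. The gripper is open and clear, with force near zero. The bystanders and look-alikes appear where they started.
- **Disagreements:** The wheel and cap stopped 1.6–1.8 mm deeper than I predicted, most likely from where along each part I gripped it. My first position for the wheel's stand was about 3 mm out; I corrected it from a closer picture before gripping.

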